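# Stand up the settling cylinders and start the settling run

### The arm

A 6-joint arm with a two-finger parallel gripper is mounted at the origin on the work surface. World frame = base frame: x ahead of the robot, y to its left, z up, the work surface at z = 0. Lengths are in m, angles in rad, forces in N, time in s.
With the tool pointing down it reaches from about 0.325 to 0.925 m from the base axis. Payload 3.1 kg.
Tool frame: the origin (TCP) lies at the very end of the fingers, on their centre line; the grasp point (between the pads) lies 19 mm behind it; z points along the fingers, y is the line along which they close (so a half turn about z gives the same grasp; the last joint's range is limited). The gripper opens to 85 mm and grips with 20 to 120 N. Pads are 22 mm wide; open, the fingers measure 114 mm over their backs; the gripper's body (76 mm by 85 mm) begins 54 mm behind the grasp point. The pads swing forward as they close: fully open they stand 13 mm farther back than shut.
Start: joints at [1.193, 0.217, 1.613, -0, 1.311, -0.112], TCP at [0.164, 0.603, 0.231] pointing down, gripper open.
Joint ranges: [-2.75, 2.75], [-0.78, 2.1], [0.31, 2.55], [-1.13, 4.27], [0.13, 2.63], [-2.58, 2.58]. Speed limits (rad/s): [2.79, 2.79, 3.14, 3.14, 3.14, 3.14].

### API

Orientations are given as a unit quaternion [w, x, y, z].
In Python, from plant import sensors, eyes, ctrl gives the robot as it stands.
- The arm moves only by the tool jog_arm, never from a script. Its argument "motion" is a list of rows, each a list of 3 entries, a list of its own where there are three numbers: the closure, from -1 (fully open) to 1 (shut), then the shift along the tool's x, y, z in units of 800 mm (1.0 is 800 mm), then the turn about the tool's z in units of 120 degrees (1.0 is 120 degrees). A call has exactly 8 rows; each row is the pose to reach, as a shift and turn from the pose commanded when the call began, along the tool's axes at that moment; what a row does not reach only later rows make up. A row lasts 1/10 s, in which the tool goes at most 50 mm and 8.59 degrees, less where a joint would pass 70% of its speed; a pose out of reach is approached as far as the arm can. A call with a number of a shift or a turn outside -1 to 1 is refused whole. A call with a gripper value outside its range is refused whole. The fingers move at their own pace and stop on an object; "squeeze" is the grip in N (left out, the last holds). Time passes only in rows, so rows that repeat a pose let the fingers close, or fill a call up. It gives the time, the measured TCP pose, the force, the opening and the grip force at its end, in the units of the state.
- sensors.get_obs(): the state, without advancing time (a new reading comes with each control period).
- eyes.get_image(name): name is "scene" or "top"; returns a dict with "frame" (384x512x3 uint8, red, green, blue), "z_map" (384x512 float32, m along the optical axis (not along the pixel's ray), 0 where there is no reading), "K" (3x3 intrinsics, pixels), "distortion" ([k1, k2, p1, p2, k3] as OpenCV has them; the pictures are not rectified), "R" (3x3) and "t" (3): a world point X has camera coordinates R X + t. Camera axes: x right, y down, z forward; pixel columns grow to the right and rows downward; lengths in m; the calibration is good to about 2 mm. A picture is of the moment at which its call begins.
- ctrl.close_job(): hands the job in; it is judged then, once.
The state is a dict: "t": time; "joint_positions": joint angles; "joint_velocities": joint speeds; "effort": joint torques, N m; "ee_pos": TCP position; "tool_rot": TCP orientation; "contact_force": force on the tool from outside, world axes, zero at the start; "wrist_torque": the same for the moment, N m; "grip_width": opening from 0.0 (shut) to 1.0 (fully open); "gripper_force": force on a finger pad.
Only numpy, scipy, OpenCV 4.12 (cv2) and the standard library are available. Lean on these libraries where they do the work, as an engineer would, in place of code of your own. Each camera call takes 0.05 s, during which the arm holds its last target. There are 200 camera calls.

### The job

Get a fresh settling test going. The timer has been left on: first push its red slide switch fully back to the off end, towards the robot. Then tip every cylinder in the deep tub upright so that it stands on its foot, without lifting any out of the tub, and turn every reading tile over so that it lies flat on the grey mat with its white face up. Only when all of that is done, push the switch fully over to the on end, away from the robot. Leave the other bottles, vessels and tools where they are.

Things in the scene. Friction and masses are not known exactly. Their poses are not given: they have to be found in the camera images.
- tub: deep white tub, fixed; origin under its centre. Inside 158 mm along its x, 340 mm along its y, floor 6 mm above the bench, walls 6 mm thick, rim 126 mm above the bench. Two yellow dividers (4 mm thick, at y = -57.5 and +57.5 mm, 60 mm above the floor) part it into three bays centred at y = -115, 0 and +115 mm
- cyl1: settling cylinder, may be absent: blue foot 52 x 52 x 10 mm, white tube 34 mm in diameter, orange ball stopper 30 mm in diameter centred 150 mm above the foot's underside; 0.14 to 0.28 kg. Origin on the axis 76 mm above the underside; z axis from foot to ball. Starts leaning 58 degrees in a bay, ball on a long wall near the rim. Hangs plumb if pinched lightly by the ball
- cyl2: settling cylinder, may be absent: blue foot 52 x 52 x 10 mm, white tube 34 mm in diameter, orange ball stopper 30 mm in diameter centred 150 mm above the foot's underside; 0.14 to 0.28 kg. Origin on the axis 76 mm above the underside; z axis from foot to ball. Starts leaning 58 degrees in a bay, ball on a long wall near the rim. Hangs plumb if pinched lightly by the ball
- cyl3: settling cylinder, may be absent: blue foot 52 x 52 x 10 mm, white tube 34 mm in diameter, orange ball stopper 30 mm in diameter centred 150 mm above the foot's underside; 0.14 to 0.28 kg. Origin on the axis 76 mm above the underside; z axis from foot to ball. Starts leaning 58 degrees in a bay, ball on a long wall near the rim. Hangs plumb if pinched lightly by the ball
- mat: grey mat fixed on the bench, 260 mm (x) by 360 mm (y), 4 mm thick; origin under its centre
- tile1: reading tile, may be absent: flat bar 120 x 36 x 12 mm, 0.11 kg, one face black, one white, with an orange cross-bar at one end (12 mm in diameter, along y, 48 mm over its rounded ends). Origin at mid-thickness; cross-bar axis at x = -55 mm, plain end at x = +65 mm; z axis points out of the black face. Hangs if pinched lightly by the cross-bar's ends
- tile2: reading tile, may be absent: flat bar 120 x 36 x 12 mm, 0.11 kg, one face black, one white, with an orange cross-bar at one end (12 mm in diameter, along y, 48 mm over its rounded ends). Origin at mid-thickness; cross-bar axis at x = -55 mm, plain end at x = +65 mm; z axis points out of the black face. Hangs if pinched lightly by the cross-bar's ends
- tile3: reading tile, may be absent: flat bar 120 x 36 x 12 mm, 0.11 kg, one face black, one white, with an orange cross-bar at one end (12 mm in diameter, along y, 48 mm over its rounded ends). Origin at mid-thickness; cross-bar axis at x = -55 mm, plain end at x = +65 mm; z axis points out of the black face. Hangs if pinched lightly by the cross-bar's ends
- start_top (a point): centre of the top of the red slide grip (28 x 20 x 40 mm) of the timer switch
- start_base: aluminium track of the timer's slide switch, fixed, 40 mm (x) by 130 mm (y) by 14 mm; origin under its centre; its y axis (level) is the on direction
- start (a joint): place of the slide grip along the track, m: 0 fully off (40 mm to the -y side of the track's centre), 0.08 fully on (40 mm to the +y side); it stays where it is left and slides with about 2 N
- red_bottle: red bottle 60 mm in diameter, 150 mm tall, bystander; origin under its centre
- amber_jar: amber jar 60 mm in diameter, 90 mm tall, bystander; origin under its centre
- beaker: glass beaker 70 mm in diameter, 90 mm tall, bystander; origin under its centre
- white_bottle: white bottle 54 mm in diameter, 130 mm tall, bystander; origin under its centre
- spatula: spatula 180 mm long lying on the bench, bystander
- dish: small white dish 90 mm in diameter, bystander; origin under its centre

How it is judged:
By the outcome, as a careful person would: the job done as asked, in the order asked, and still so for the second after the job is handed in, with the robot touching nothing.
Of cyl1, cyl2, cyl3 only 2 to 3 are there at a start; the rules pass over those that are not, and their reading is None.
Of tile1, tile2, tile3 only 2 to 3 are there at a start; the rules pass over those that are not, and their reading is None.
At some moment in a run one of tile1, tile2, tile3 may be knocked a few centimetres aside while the robot is not near it.
Once in a run the grip may slacken for a moment while it holds something.
It also fails if it takes over 208 s, if anything falls off the work surface, if the arm or the gripper's body presses on something with over 40 N, if the wrist force passes 120 N, or if a joint passes its speed limit or range.

## Working session

There is one attempt and no reset: what is moved stays moved. The work goes in short steps, Python scripts to look and compute and a tool call to move; the robot and the scene stay as the last step left them, time stands still between calls to the robot, and variables do not carry over. Pictures are saved under pics/ and viewed, at most 14 in all, crops included, and the job is handed in when it is done.

Besides the shell and the picture viewer there is one more tool, called after ">>>" as name(argument=value, ...), one argument or row to a line, values as JSON. jog_arm: Moves the arm, as the interface text tells. Its arguments: {"type":"object","properties":{"motion":{"type":"array"},"squeeze":{"type":"number"}},"required":["motion"]}

```bash
ls; mkdir -p pics; cat > h.py <<'E'
import numpy as np, cv2
from plant import sensors, eyes, ctrl
def grab(name,tag):
    d=eyes.get_image(name); np.savez(f'pics/{tag}.npz',**{k:np.array(v) for k,v in d.items()})
    cv2.imwrite(f'pics/{tag}.png',cv2.resize(d['frame'][:,:,::-1],(800,600),interpolation=cv2.INTER_CUBIC)); return d
def cloud(d):
    h,w=d['z_map'].shape
    u,v=np.meshgrid(np.arange(w),np.arange(h))
    p=np.stack([u,v],-1).reshape(-1,1,2).astype(np.float64)
    n=cv2.undistortPoints(p,np.array(d['K'],float),np.array(d['distortion'],float)).reshape(h,w,2)
    z=d['z_map'].astype(float)
    c=np.concatenate([n*z[...,None],z[...,None]],-1)
    return (c-np.array(d['t']))@np.array(d['R'])
E
python3 - <<'E'
from h import *
o=sensors.get_obs(); print(o)
for n in('scene','top'):
    d=grab(n,n+'0'); R=np.array(d['R']);print(n,-R.T@np.array(d['t']),R[2])
E
```

```text
pics
{'t': 0.0, 'joint_positions': array([ 1.19278808e+00,  2.17784096e-01,  1.61494463e+00, -1.23705707e-05,
        1.31128834e+00, -1.12165444e-01]), 'joint_velocities': array([-1.54078134e-05, -3.72115801e-04,  1.18907274e-03, -1.02738184e-03,
        3.13756881e-04,  8.89632692e-04]), 'effort': array([ 2.53560211e-04, -3.96851921e+01, -3.03852940e+01, -1.37108386e-04,
        9.65315936e-03, -3.57806243e-05]), 'ee_pos': array([0.16385813, 0.60228772, 0.22994422]), 'tool_rot': array([-2.88332940e-04,  1.32528659e-01,  9.91178433e-01, -1.17743177e-03]), 'contact_force': array([ 0.31248273, -0.41409697,  0.74988544]), 'wrist_torque': array([-0.05323799,  0.04151445, -0.05412131]), 'gripper_force': 0.0, 'grip_width': 1.000743611517889}
scene [1.00521921 0.64235923 0.84021083] [-0.45443218 -0.57539361 -0.68000999]
top [0.22109095 0.00819449 1.49970437] [ 0.20247385 -0.00677369 -0.97926424]
```

View pics/top0.png

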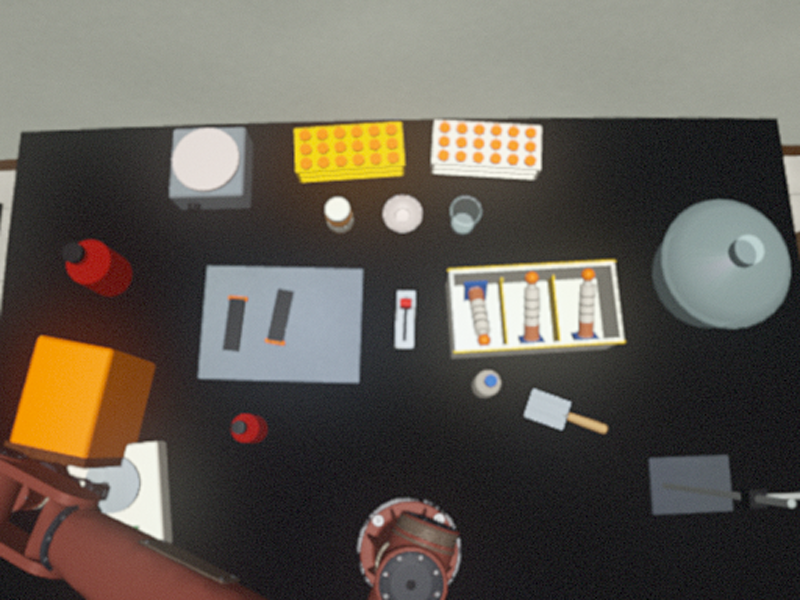

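View pics/scene0.png

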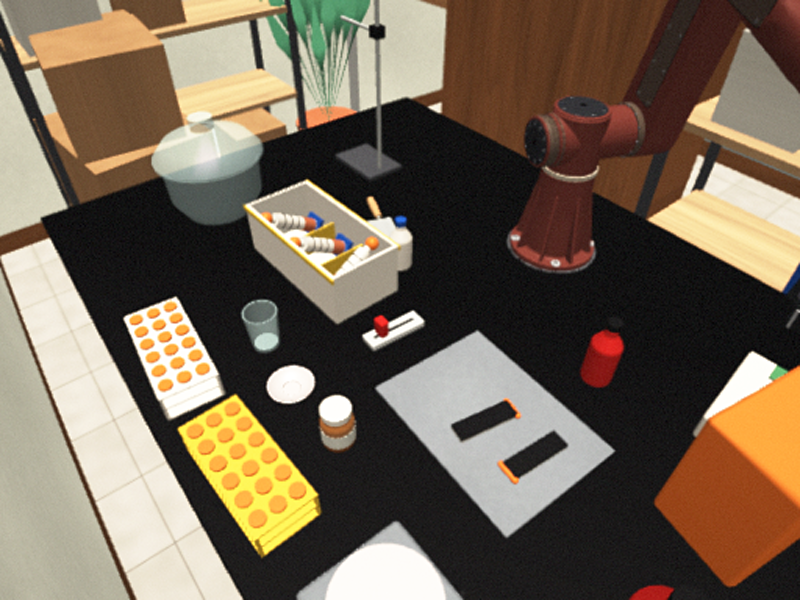

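The top view shows two black-up tiles on the mat: cross-bars at about (237,298) and (275,343). All three cylinders are in the tub, with balls at (484,340), (532,277) and (588,274). The red grip is at the far (on) end, at (406,303).

```bash
cat > m.py <<'E'
from h import *
import sys
def meas(d,full=True):
    P=cloud(d); hsv=cv2.cvtColor(np.ascontiguousarray(d['frame']),cv2.COLOR_RGB2HSV)
    H,S,V=[hsv[...,i].astype(int) for i in range(3)]
    ok=d['z_map']>0; X,Y,Z=P[...,0],P[...,1],P[...,2]
    def comp(m,name,mn=12):
        n,l,s,c=cv2.connectedComponentsWithStats((m&ok).astype(np.uint8))
        for i in range(1,n):
            if s[i,4]<mn: continue
            q=P[l==i]; r=cv2.minAreaRect(q[:,:2].astype(np.float32)*1000)
            print(name,s[i,4],'px',np.round(c[i]*800/512),'med',np.round(np.median(q,0),3),'z98',np.round(np.percentile(q[:,2],98),3),'rect c',np.round(r[0]),'sz',np.round(r[1]),'ang',round(r[2],1))
    tub=(X>.25)&(X<.75)
    comp((H>4)&(H<16)&(S>150)&(V>120)&(Y<-.05)&(Y>-.5)&(X<.72)&(Z>.06)&(Z<.3),'ball')
    comp((H>4)&(H<16)&(S>140)&(V>110)&(Y>.05)&(Y<.5)&(X<.7)&(X>.3)&(Z<.06),'bar',6)
    mat=(Y>.06)&(Y<.46)&(X>.35)&(X<.72)&(Z<.05)&(Z>-.01)
    comp(mat&(V<70),'black',60); comp(mat&(V>200)&(S<40),'white',60)
    comp(((H<4)|(H>175))&(S>150)&(V>80)&(Y<.1)&(Y>-.15)&(X>.3),'red')
    if full:
        comp((X>.35)&(X<.75)&(Y>-.6)&(Y<-.05)&(Z>.115)&(Z<.135),'rim',60)
        comp((Y>-.05)&(Y<.05)&(X>.4)&(X<.65)&(V>150)&(S<60),'track',20)
        comp((Y>.0)&(Y<.5)&(X>.33)&(X<.75)&(V>90)&(V<200)&(S<90)&(Z<.02),'mat',800)
if __name__=='__main__':
    for n in sys.argv[1:]: print(n);meas(dict(np.load(f'pics/{n}.npz')))
E
python3 m.py top0 scene0
```

```text
top0
ball 23 px [587. 273.] med [ 0.571 -0.39   0.115] z98 0.119 rect c [ 572. -393.] sz [21. 23.] ang 79.2
ball 28 px [531. 277.] med [ 0.565 -0.269  0.116] z98 0.12 rect c [ 569. -271.] sz [25. 26.] ang 86.5
ball 15 px [483. 339.] med [ 0.434 -0.162  0.116] z98 0.12 rect c [ 435. -164.] sz [16. 17.] ang 6.4
bar 13 px [238. 298.] med [0.557 0.373 0.017] z98 0.026 rect c [557. 376.] sz [38.  6.] ang 75.9
bar 20 px [274. 341.] med [0.455 0.291 0.016] z98 0.021 rect c [454. 292.] sz [42.  6.] ang 81.2
black 3678 px [306. 282.] med [0.655 0.212 0.   ] z98 0.007 rect c [535. 260.] sz [400. 370.] ang 90.0
red 23 px [405. 303.] med [ 0.527 -0.002  0.053] z98 0.06 rect c [527.  -2.] sz [14. 16.] ang 88.3
rim 1097 px [538. 304.] med [ 0.522 -0.277  0.125] z98 0.132 rect c [ 502. -275.] sz [179. 361.] ang 2.5
track 368 px [405. 320.] med [ 0.496 -0.002  0.014] z98 0.041 rect c [502.  -1.] sz [ 42. 134.] ang 88.3
mat 6928 px [283. 324.] med [0.493 0.263 0.004] z98 0.014 rect c [500. 281.] sz [368. 269.] ang 87.5
scene0
ball 15 px [268. 216.] med [ 0.572 -0.384  0.114] z98 0.121 rect c [ 571. -
[... 542 characters left out ...]
x [535. 454.] med [0.5   0.387 0.016] z98 0.019 rect c [499. 386.] sz [ 36. 115.] ang 83.6
white 161 px [465. 403.] med [0.51  0.233 0.004] z98 0.007 rect c [522. 223.] sz [60. 84.] ang 80.7
red 100 px [381. 325.] med [0.539 0.002 0.044] z98 0.056 rect c [519. -24.] sz [86. 30.] ang 52.7
rim 202 px [223. 183.] med [ 0.603 -0.565  0.125] z98 0.134 rect c [ 584. -573.] sz [ 52. 190.] ang 89.7
rim 930 px [322. 231.] med [ 0.519 -0.242  0.124] z98 0.128 rect c [ 505. -273.] sz [182. 362.] ang 2.5
track 329 px [394. 329.] med [0.498 0.007 0.013] z98 0.017 rect c [502.  -5.] sz [ 55. 133.] ang 86.6
mat 8224 px [494. 429.] med [0.514 0.313 0.004] z98 0.007 rect c [498. 279.] sz [366. 268.] ang 87.3
```

```bash
cat > go.py <<'E'
# usage: go.py x,y,z,yaw(mm,deg; yaw = tool y axis CCW from world y) ... -> shift/turn numbers from the measured pose
from h import *; import sys
from scipy.spatial.transform import Rotation as Ro
o=sensors.get_obs(); q=o['tool_rot']; R=Ro.from_quat([q[1],q[2],q[3],q[0]]).as_matrix()
yaw=np.degrees(np.arctan2(-R[0,1],R[1,1]))
if __name__=='__main__':
    print('t',round(o['t'],2),'p',np.round(o['ee_pos']*1000,1),'yaw',round(yaw,1),'F',np.round(o['contact_force'],1),'w',round(o['grip_width']*85,1),'gf',round(o['gripper_force'],1),'q',np.round(o['joint_positions'],2))
    for a in sys.argv[1:]:
        x,y,z,w=map(float,a.split(','))
        c,s=np.cos(np.radians(yaw)),np.sin(np.radians(yaw)); dx,dy,dz=np.array([x,y,z])-o['ee_pos']*1000
        # level tool: x_tool=(-c,-s), y_tool=(-s,c), z down
        print(a,'->',np.round(np.array([-c*dx-s*dy,-s*dx+c*dy,-dz])/800,4).tolist(),round(-(w-yaw)/120,4))
E
python3 go.py 300,400,330,0 600,0,330,-1.7 600,0,120,-1.7
python3 - <<'E'
from h import *
P=cloud(dict(np.load('pics/scene0.npz')));X,Y,Z=P[...,0],P[...,1],P[...,2]
m=(X>.1)&(X<.5)&(Y>.42)&(Y<.9)&(Z>.1)&(Z<.6);q=P[m];print(np.percentile(q,[1,50,99],axis=0).round(3))
d=dict(np.load('pics/scene0.npz'))
f=d['frame'].astype(int);m=(f[...,0]>120)&(f[...,1]<60)&(abs(Y)<.05)&(X>.45)&(X<.6)&(Z>.02)
print(np.percentile(P[m],[2,20,50,80,98],axis=0).round(3))
E
```

```text
t 0.1 p [163.9 602.4 230.1] yaw -15.2 F [-0.4  0.3 -0.5] w 84.7 gf 0.0 q [ 1.19  0.22  1.61  0.    1.31 -0.11]
300,400,330,0 -> [-0.2306, -0.1994, -0.1249] -0.1269
600,0,330,-1.7 -> [-0.7238, -0.5833, -0.1249] -0.1127
600,0,120,-1.7 -> [-0.7238, -0.5833, 0.1376] -0.1127
[[0.158 0.542 0.103]
 [0.42  0.632 0.222]
 [0.443 0.718 0.294]]
[[ 0.526 -0.012  0.023]
 [ 0.532 -0.005  0.034]
 [ 0.54   0.005  0.048]
 [ 0.542  0.011  0.054]
 [ 0.544  0.014  0.057]]
```

>>> jog_arm(
  motion=[
    [1,[0,0,-0.0625],0],
    [1,[0,0,-0.1249],0],
    [1,[-0.7238,-0.5833,-0.1249],-0.1127],
    [1,[-0.7238,-0.5833,-0.1249],-0.1127],
    [1,[-0.7238,-0.5833,-0.1249],-0.1127],
    [1,[-0.7238,-0.5833,-0.1249],-0.1127],
    [1,[-0.7238,-0.5833,-0.1249],-0.1127],
    [1,[-0.7238,-0.5833,-0.1249],-0.1127],
  ],
  squeeze=20,
)

```text
t: 0.9
ee_pos: [0.3404, 0.3584, 0.3308]
tool_rot: [-0.0, 0.015, 1.0, -0.0]
contact_force: [1.7, 0.1, 0.0]
grip_width: -0.004
gripper_force: 0.0
```

```bash
python3 go.py 600,0,200,-1.7 590,0,28,-1.7
```

```text
t 0.9 p [340.4 358.4 330.8] yaw -1.7 F [1.7 0.1 0. ] w -0.3 gf 0.0 q [ 0.67 -0.13  1.79 -0.    1.48 -0.87]
600,0,200,-1.7 -> [-0.3374, -0.4383, 0.1634] 0.0002
590,0,28,-1.7 -> [-0.325, -0.4387, 0.3784] 0.0002
```

>>> jog_arm(
  motion=[
    [1,[-0.3374,-0.4383,0.1634],0],
    [1,[-0.3374,-0.4383,0.1634],0],
    [1,[-0.3374,-0.4383,0.1634],0],
    [1,[-0.3374,-0.4383,0.1634],0],
    [1,[-0.3374,-0.4383,0.1634],0],
    [1,[-0.3374,-0.4383,0.1634],0],
    [1,[-0.3374,-0.4383,0.1634],0],
    [1,[-0.3374,-0.4383,0.1634],0],
  ],
)

```text
t: 1.7
ee_pos: [0.5653, 0.0477, 0.2169]
tool_rot: [-0.0, 0.015, 1.0, 0.0]
contact_force: [0.9, 0.6, 0.1]
grip_width: -0.0
gripper_force: 0.0
```

```bash
python3 go.py 600,-1,200,-1.7 590,-1,32,-1.7
```

```text
t 1.7 p [565.3  47.7 216.9] yaw -1.7 F [0.9 0.6 0.1] w -0.0 gf 0.0 q [-0.04  0.11  1.77  0.    1.27 -1.58]
600,-1,200,-1.7 -> [-0.0452, -0.0595, 0.0211] -0.0002
590,-1,32,-1.7 -> [-0.0327, -0.0599, 0.2311] -0.0002
```

>>> jog_arm(
  motion=[
    [1,[-0.0452,-0.0595,0.0211],0],
    [1,[-0.0452,-0.0595,0.0211],0],
    [1,[-0.0327,-0.0599,0.0911],0],
    [1,[-0.0327,-0.0599,0.1511],0],
    [1,[-0.0327,-0.0599,0.2111],0],
    [1,[-0.0327,-0.0599,0.2311],0],
    [1,[-0.0327,-0.0599,0.2311],0],
    [1,[-0.0327,-0.0599,0.2311],0],
  ],
)

```text
t: 2.5
ee_pos: [0.5896, 0.0013, 0.0333]
tool_rot: [-0.0, 0.015, 1.0, 0.0]
contact_force: [1.7, 0.5, -0.1]
grip_width: -0.001
gripper_force: 0.0
```

```bash
python3 go.py 560,0,32,-1.7 490,1,32,-1.7 483,2,32,-1.7
```

```text
t 2.5 p [589.6   1.3  33.3] yaw -1.7 F [ 1.7  0.5 -0.1] w -0.1 gf 0.0 q [-0.12  0.38  1.81  0.    0.94 -1.66]
560,0,32,-1.7 -> [0.0369, -0.0027, 0.0016] 0.0002
490,1,32,-1.7 -> [0.1244, -0.004, 0.0016] 0.0002
483,2,32,-1.7 -> [0.1332, -0.003, 0.0016] 0.0002
```

>>> jog_arm(
  motion=[
    [1,[0.03,0,0],0],
    [1,[0.055,0,0],0],
    [1,[0.08,0,0],0],
    [1,[0.1,0,0],0],
    [1,[0.115,0,0],0],
    [1,[0.125,0,0],0],
    [1,[0.13,0,0],0],
    [1,[0.133,0,0],0],
  ],
)

```text
t: 3.3
ee_pos: [0.4841, 0.0038, 0.034]
tool_rot: [0.001, 0.015, 1.0, -0.0]
contact_force: [1.3, 0.7, 1.6]
grip_width: -0.004
gripper_force: 0.8
```

```bash
python3 go.py 478,2,32,-1.7
```

```text
t 3.3 p [484.1   3.8  34. ] yaw -1.7 F [1.3 0.7 1.6] w -0.4 gf 0.8 q [-0.14  0.19  2.07 -0.    0.88 -1.68]
478,2,32,-1.7 -> [0.0076, -0.0025, 0.0025] -0.0
```

>>> jog_arm(
  motion=[
    [1,[0.001,0,0],0],
    [1,[0.002,0,0],0],
    [1,[0.003,0,0],0],
    [1,[0.004,0,0],0],
    [1,[0.005,0,0],0],
    [1,[0.005,0,0],0],
    [1,[0.005,0,0],0],
    [1,[0.005,0,0],0],
  ],
)

```text
t: 4.1
ee_pos: [0.483, 0.0038, 0.0338]
tool_rot: [0.004, 0.015, 1.0, -0.0]
contact_force: [8.8, -0.1, -4.3]
grip_width: -0.001
gripper_force: 4.3
```

```bash
python3 go.py; python3 - <<'E'
from h import *
d=grab('scene','s1'); P=cloud(d);X,Y,Z=P[...,0],P[...,1],P[...,2];f=d['frame'].astype(int)
m=(f[...,0]>120)&(f[...,1]<60)&(abs(Y)<.05)&(X>.4)&(X<.6)&(Z>.02)
print(m.sum(),np.percentile(P[m],[2,20,50,80,98],axis=0).round(3))
E
```

```text
t 4.1 p [483.    3.8  33.8] yaw -1.7 F [ 8.8 -0.1 -4.3] w -0.1 gf 4.3 q [-0.14  0.19  2.07  0.    0.87 -1.68]
123 [[ 0.401 -0.045  0.026]
 [ 0.422 -0.028  0.068]
 [ 0.472  0.013  0.361]
 [ 0.511  0.02   0.418]
 [ 0.517  0.047  0.459]]
```

```bash
python3 go.py 490,4,36,-1.7 488,4,220,-1.7 436,-161,220,2.5
```

```text
t 4.15 p [483.    3.8  33.8] yaw -1.7 F [ 8.6  0.4 -2.9] w -0.0 gf 4.3 q [-0.14  0.19  2.07  0.    0.87 -1.68]
490,4,36,-1.7 -> [-0.0088, 0.0005, -0.0028] -0.0004
488,4,220,-1.7 -> [-0.0063, 0.0005, -0.2328] -0.0004
436,-161,220,2.5 -> [0.0524, -0.2077, -0.2328] -0.0354
```

>>> jog_arm(
  motion=[
    [1,[-0.01,0,0],0],
    [1,[-0.01,0,-0.06],0],
    [1,[-0.01,0,-0.12],0],
    [1,[-0.01,0,-0.18],0],
    [0,[0.005,-0.04,-0.2328],-0.0354],
    [-0.18,[0.03,-0.1,-0.2328],-0.0354],
    [-0.18,[0.0524,-0.16,-0.2328],-0.0354],
    [-0.18,[0.0524,-0.2077,-0.2328],-0.0354],
  ],
)

```text
t: 4.95
ee_pos: [0.4294, -0.1613, 0.2187]
tool_rot: [-0.002, -0.022, 1.0, 0.001]
contact_force: [0.7, -0.5, 0.4]
grip_width: 0.588
gripper_force: 0.0
```

```bash
python3 go.py 436,-161,200,2.5 436,-161,90,2.5; python3 - <<'E'
from h import *
d=grab('scene','s2'); P=cloud(d);X,Y,Z=P[...,0],P[...,1],P[...,2];f=d['frame'].astype(int)
m=(f[...,0]>120)&(f[...,1]<60)&(abs(Y)<.05)&(X>.4)&(X<.6)&(Z>.02)&(Z<.07)
print(m.sum(),np.percentile(P[m],[2,20,50,80,98],axis=0).round(3))
E
python3 m.py s2|grep -E 'ball|bar|black'
```

```text
t 4.95 p [ 429.4 -161.3  218.7] yaw 2.6 F [ 0.7 -0.5  0.4] w 49.9 gf 0.0 q [-0.51 -0.13  2.   -0.    1.28 -2.13]
436,-161,200,2.5 -> [-0.0082, 0.0001, 0.0234] 0.0006
436,-161,90,2.5 -> [-0.0082, 0.0001, 0.1609] 0.0006
86 [[ 0.455 -0.009  0.023]
 [ 0.463 -0.003  0.032]
 [ 0.469  0.009  0.048]
 [ 0.472  0.015  0.054]
 [ 0.474  0.018  0.057]]
ball 15 px [268. 216.] med [ 0.571 -0.384  0.113] z98 0.122 rect c [ 571. -389.] sz [12. 20.] ang 5.2
ball 36 px [372. 243.] med [ 0.441 -0.155  0.111] z98 0.12 rect c [ 441. -159.] sz [18. 24.] ang 55.0
bar 29 px [513. 408.] med [0.458 0.297 0.015] z98 0.018 rect c [456. 295.] sz [42. 15.] ang 77.3
bar 46 px [507. 472.] med [0.562 0.382 0.013] z98 0.018 rect c [560. 380.] sz [46. 12.] ang 83.5
black 5491 px [436. 454.] med [ 0.661  0.277 -0.   ] z98 0.003 rect c [535. 260.] sz [400. 370.] ang 90.0
black 460 px [483. 420.] med [0.521 0.283 0.015] z98 0.018 rect c [517. 282.] sz [ 36. 119.] ang 78.8
black 492 px [535. 454.] med [0.501 0.387 0.016] z98 0.019 rect c [499. 386.] sz [ 35. 115.] ang 83.9
```

>>> jog_arm(
  motion=[
    [-0.18,[-0.0065,0,0],0],
    [-0.18,[-0.0065,0,0.05],0],
    [-0.18,[-0.0065,0,0.1],0],
    [-0.18,[-0.0065,0,0.14],0],
    [-0.18,[-0.0065,0,0.1609],0],
    [-0.18,[-0.0065,0,0.1609],0],
    [1,[-0.0065,0,0.1609],0],
    [1,[-0.0065,0,0.1609],0],
  ],
  squeeze=20,
)

```text
t: 5.8
ee_pos: [0.4385, -0.1604, 0.0917]
tool_rot: [0.001, -0.023, 1.0, -0.0]
contact_force: [-0.8, -0.6, -0.2]
grip_width: 0.334
gripper_force: 19.8
```

>>> jog_arm(
  motion=[
    [1,[0,0,0],0],
    [1,[0,0,0],0],
    [1,[0,0,0],0],
    [1,[0,0,0],0],
    [1,[0,0,0],0],
    [1,[0,0,0],0],
    [1,[0,0,0],0],
    [1,[0,0,0],0],
  ],
)

```text
t: 6.6
ee_pos: [0.438, -0.1607, 0.091]
tool_rot: [0.0, -0.022, 1.0, -0.0]
contact_force: [1.6, -0.0, 3.5]
grip_width: 0.331
gripper_force: 20.0
```

```bash
python3 go.py 460,-160,120,2.5 485,-160,140,2.5 498,-159,148,2.5
```

```text
t 6.6 p [ 438.  -160.7   91. ] yaw 2.5 F [ 1.6 -0.   3.5] w 28.1 gf 20.0 q [-0.5   0.05  2.09  0.    1.   -2.12]
460,-160,120,2.5 -> [-0.0275, -0.0003, -0.0363] 0.0003
485,-160,140,2.5 -> [-0.0587, -0.0017, -0.0613] 0.0003
498,-159,148,2.5 -> [-0.075, -0.0012, -0.0713] 0.0003
```

>>> jog_arm(
  motion=[
    [1,[-0.009,0,-0.01],0],
    [1,[-0.018,0,-0.02],0],
    [1,[-0.027,0,-0.03],0],
    [1,[-0.036,0,-0.04],0],
    [1,[-0.046,0,-0.05],0],
    [1,[-0.056,-0.001,-0.06],0],
    [1,[-0.066,-0.001,-0.068],0],
    [1,[-0.075,-0.0012,-0.0713],0],
  ],
)

```text
t: 7.4
ee_pos: [0.4987, -0.159, 0.1485]
tool_rot: [0.001, -0.022, 1.0, -0.0]
contact_force: [-0.5, -0.2, -1.6]
grip_width: 0.336
gripper_force: 20.1
```

>>> jog_arm(
  motion=[
    [1,[0,0,0],0],
    [1,[0,0,0],0],
    [1,[0,0,0],0],
    [1,[0,0,0],0],
    [1,[0,0,0],0],
    [1,[0,0,0],0],
    [1,[0,0,0],0],
    [1,[0,0,0],0],
  ],
)

```text
t: 8.2
ee_pos: [0.4975, -0.1588, 0.1476]
tool_rot: [0.0, -0.022, 1.0, -0.0]
contact_force: [0.1, 0.6, -2.3]
grip_width: 0.331
gripper_force: 20.1
```

```bash
python3 go.py 498,-159,141,2.5; python3 - <<'E'
from h import *
d=grab('scene','s3'); cv2.imwrite('pics/s3c.png',cv2.resize(d['frame'][100:220,130:290,::-1],(800,600),interpolation=cv2.INTER_CUBIC))
E
```

```text
t 8.2 p [ 497.5 -158.8  147.6] yaw 2.5 F [ 0.1  0.6 -2.3] w 28.1 gf 20.1 q [-0.44  0.09  1.93 -0.    1.13 -2.06]
498,-159,141,2.5 -> [-0.0006, -0.0002, 0.0083] 0.0003
```

View pics/s3c.png

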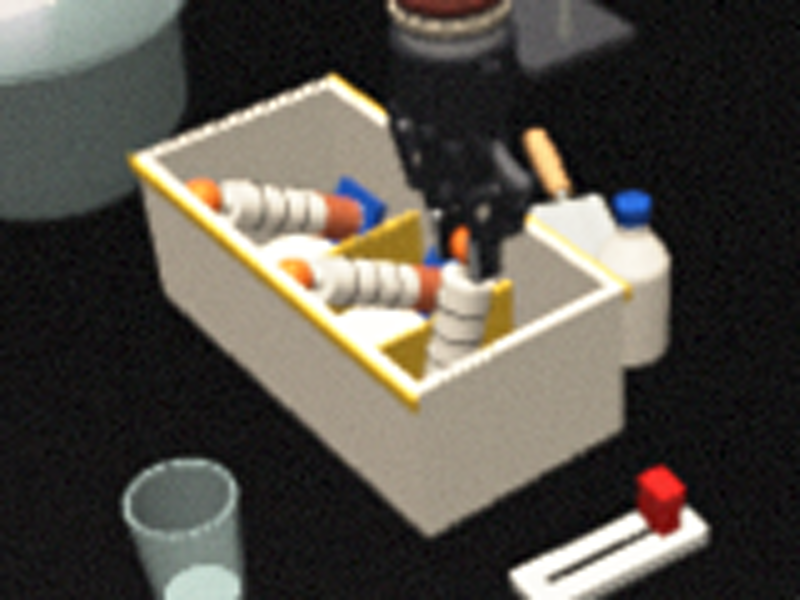

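The crop shows cylinder 1 hanging plumb in its bay, with the ball at (460,245), and the switch grip at its near (off) end. Lowering it now.

>>> jog_arm(
  motion=[
    [1,[0,0,0.003],0],
    [1,[0,0,0.005],0],
    [1,[0,0,0.007],0],
    [1,[0,0,0.008],0],
    [1,[0,0,0.009],0],
    [1,[0,0,0.0095],0],
    [1,[0,0,0.0095],0],
    [1,[0,0,0.0095],0],
  ],
)

```text
t: 9.05
ee_pos: [0.4996, -0.1598, 0.1429]
tool_rot: [0.002, -0.022, 1.0, -0.001]
contact_force: [-2.1, 0.6, 7.9]
grip_width: 0.336
gripper_force: 20.7
```

```bash
python3 go.py
```

```text
t 9.05 p [ 499.6 -159.8  142.9] yaw 2.5 F [-2.1  0.6  7.9] w 28.6 gf 20.7 q [-0.44  0.1   1.93  0.    1.11 -2.06]
```

>>> jog_arm(
  motion=[
    [1,[0,0,-0.002],0],
    [1,[0,0,-0.0035],0],
    [1,[0,0,-0.0035],0],
    [0.2,[0,0,-0.0035],0],
    [-0.05,[0,0,-0.0035],0],
    [-0.18,[0,0,-0.0035],0],
    [-0.18,[0,0,-0.0035],0],
    [-0.18,[0,0,-0.0035],0],
  ],
)

```text
t: 9.85
ee_pos: [0.4974, -0.1587, 0.1426]
tool_rot: [-0.0, -0.022, 1.0, 0.0]
contact_force: [-1.2, 0.1, -0.2]
grip_width: 0.59
gripper_force: 0.0
```

>>> jog_arm(
  motion=[
    [-0.18,[0,0,-0.02],0],
    [-0.18,[0,0,-0.05],0],
    [-0.18,[0,0,-0.09],0],
    [-0.18,[0,0,-0.09],0],
    [-0.18,[0,0,-0.09],0],
    [-0.18,[0,0,-0.09],0],
    [-0.18,[0,0,-0.09],0],
    [-0.18,[0,0,-0.09],0],
  ],
)

```text
t: 10.65
ee_pos: [0.4967, -0.1584, 0.2133]
tool_rot: [-0.001, -0.022, 1.0, 0.001]
contact_force: [-0.4, 0.1, 0.1]
grip_width: 0.594
gripper_force: 0.0
```

```bash
python3 - <<'E'
from h import *; grab('scene','s4')
E
python3 m.py s4|grep -E 'ball|bar|black'; python3 go.py 565,-269,214,2.5 565,-269,91,2.5
```

```text
ball 15 px [268. 216.] med [ 0.571 -0.385  0.112] z98 0.122 rect c [ 571. -391.] sz [12. 16.] ang 9.2
ball 50 px [334. 241.] med [ 0.538 -0.152  0.161] z98 0.171 rect c [ 535. -156.] sz [18. 26.] ang 55.2
bar 29 px [513. 408.] med [0.457 0.296 0.014] z98 0.018 rect c [455. 296.] sz [43. 16.] ang 78.5
bar 44 px [507. 472.] med [0.562 0.381 0.014] z98 0.018 rect c [560. 380.] sz [45. 10.] ang 81.8
black 5457 px [436. 454.] med [ 0.662  0.278 -0.   ] z98 0.003 rect c [535. 260.] sz [400. 370.] ang 90.0
black 459 px [483. 420.] med [0.52  0.283 0.015] z98 0.018 rect c [518. 282.] sz [ 36. 118.] ang 79.0
black 492 px [535. 454.] med [0.501 0.387 0.016] z98 0.019 rect c [499. 386.] sz [ 36. 116.] ang 84.1
t 10.7 p [ 496.9 -158.5  213.6] yaw 2.5 F [-0.4  0.5 -1. ] w 50.4 gf 0.0 q [-0.44  0.01  1.87 -0.    1.26 -2.06]
565,-269,214,2.5 -> [-0.079, -0.1417, -0.0005] 0.0003
565,-269,91,2.5 -> [-0.079, -0.1417, 0.1533] 0.0003
```

>>> jog_arm(
  motion=[
    [-0.18,[-0.03,-0.05,0],0],
    [-0.18,[-0.06,-0.1,0],0],
    [-0.18,[-0.079,-0.1417,0],0],
    [-0.18,[-0.079,-0.1417,0],0],
    [-0.18,[-0.079,-0.1417,0.05],0],
    [-0.18,[-0.079,-0.1417,0.1],0],
    [-0.18,[-0.079,-0.1417,0.1533],0],
    [-0.18,[-0.079,-0.1417,0.1533],0],
  ],
)

```text
t: 11.5
ee_pos: [0.5595, -0.265, 0.084]
tool_rot: [-0.007, -0.022, 1.0, 0.005]
contact_force: [-0.6, 0.4, -0.8]
grip_width: 0.592
gripper_force: 0.0
```

>>> jog_arm(
  motion=[
    [-0.18,[0,0,0],0],
    [1,[0,0,0],0],
    [1,[0,0,0],0],
    [1,[0,0,0],0],
    [1,[0,0,0],0],
    [1,[0,0,0],0],
    [1,[0,0,0],0],
    [1,[0,0,0],0],
  ],
)

```text
t: 12.3
ee_pos: [0.5679, -0.2703, 0.0943]
tool_rot: [0.003, -0.022, 1.0, -0.001]
contact_force: [4.2, -0.5, 5.3]
grip_width: 0.329
gripper_force: 20.1
```

```bash
python3 go.py 503,-272,148,2.5 480,-272,150,2.5; python3 - <<'E'
from h import *
d=grab('scene','s5'); cv2.imwrite('pics/s5c.png',cv2.resize(d['frame'][100:220,130:290,::-1],(800,600),interpolation=cv2.INTER_CUBIC))
E
```

```text
t 12.3 p [ 567.9 -270.3   94.3] yaw 2.5 F [ 4.2 -0.5  5.3] w 28.0 gf 20.1 q [-0.56  0.37  1.7   0.    1.07 -2.17]
503,-272,148,2.5 -> [0.0812, 0.0014, -0.0671] 0.0003
480,-272,150,2.5 -> [0.1099, 0.0027, -0.0696] 0.0003
```

View pics/s5c.png

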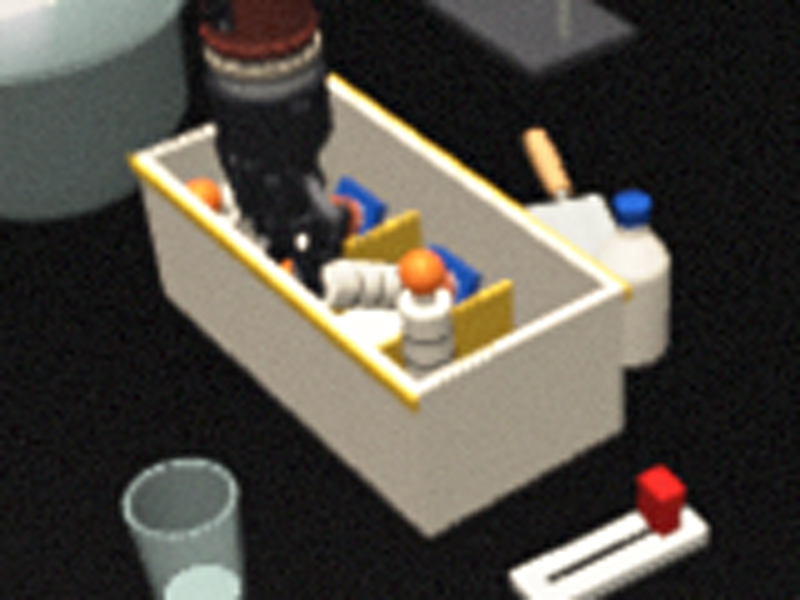

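The crop shows cylinder 1 standing upright, with its ball at (422,272). Cylinder 2's ball is pinched.

>>> jog_arm(
  motion=[
    [1,[0.01,0,-0.01],0],
    [1,[0.02,0,-0.02],0],
    [1,[0.03,0,-0.03],0],
    [1,[0.04,0,-0.04],0],
    [1,[0.05,0,-0.05],0],
    [1,[0.06,0.001,-0.06],0],
    [1,[0.07,0.001,-0.068],0],
    [1,[0.08,0.0014,-0.073],0],
  ],
)

```text
t: 13.15
ee_pos: [0.4996, -0.2702, 0.1494]
tool_rot: [-0.002, -0.022, 1.0, 0.001]
contact_force: [-0.3, -0.9, -1.3]
grip_width: 0.332
gripper_force: 20.1
```

>>> jog_arm(
  motion=[
    [1,[0,0,0],0],
    [1,[0,0,0],0],
    [1,[0,0,0],0],
    [1,[0,0,0.002],0],
    [1,[0,0,0.005],0],
    [1,[0,0,0.007],0],
    [1,[0,0,0.008],0],
    [1,[0,0,0.008],0],
  ],
)

```text
t: 13.95
ee_pos: [0.5043, -0.2721, 0.1471]
tool_rot: [0.003, -0.022, 1.0, -0.001]
contact_force: [1.2, 1.3, 7.0]
grip_width: 0.334
gripper_force: 19.7
```

```bash
python3 go.py; python3 - <<'E'
from h import *
d=grab('scene','s6'); cv2.imwrite('pics/s6c.png',cv2.resize(d['frame'][100:220,130:290,::-1],(800,600),interpolation=cv2.INTER_CUBIC))
E
```

```text
t 13.95 p [ 504.3 -272.1  147.1] yaw 2.5 F [1.2 1.3 7. ] w 28.4 gf 19.7 q [-0.62  0.19  1.81  0.    1.13 -2.23]
```

View pics/s6c.png

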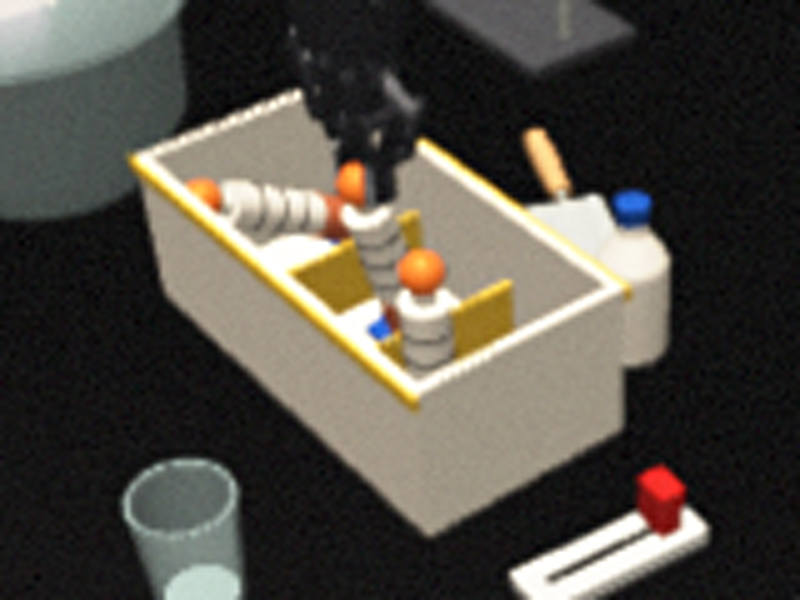

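The crop shows cylinder 2 off vertical: its ball is at (352,182) and its foot at (385,325), set to the −x side. I'll swing the ball over the foot while it rests on the floor.

>>> jog_arm(
  motion=[
    [1,[0.006,0,-0.003],0],
    [1,[0.012,0,-0.005],0],
    [1,[0.018,0,-0.006],0],
    [1,[0.024,0,-0.006],0],
    [1,[0.03,0,-0.006],0],
    [1,[0.036,0,-0.006],0],
    [1,[0.04,0,-0.005],0],
    [1,[0.04,0,-0.004],0],
  ],
)

```text
t: 14.8
ee_pos: [0.4696, -0.2727, 0.1477]
tool_rot: [0.0, -0.022, 1.0, -0.0]
contact_force: [-0.4, 0.1, 1.1]
grip_width: 0.332
gripper_force: 20.1
```

```bash
python3 go.py
```

```text
t 14.8 p [ 469.6 -272.7  147.7] yaw 2.5 F [-0.4  0.1  1.1] w 28.2 gf 20.1 q [-0.66  0.13  1.88  0.    1.13 -2.27]
```

Release, rise, and go over ball 3 (the −y bay).

>>> jog_arm(
  motion=[
    [1,[0,0,0],0],
    [0.25,[0,0,0],0],
    [0,[0,0,0],0],
    [-0.18,[0,0,0],0],
    [-0.18,[0,0,0],0],
    [-0.18,[0,0,-0.02],0],
    [-0.18,[0,0,-0.05],0],
    [-0.18,[0,0,-0.09],0],
  ],
)

```text
t: 15.6
ee_pos: [0.4685, -0.2715, 0.2182]
tool_rot: [-0.002, -0.022, 1.0, 0.001]
contact_force: [0.2, -0.6, -0.4]
grip_width: 0.589
gripper_force: 0.0
```

```bash
python3 - <<'E'
from h import *; grab('scene','s7')
E
python3 m.py s7|grep -E 'ball|bar'; python3 go.py 570,-389,220,2.5 570,-389,93,2.5
```

```text
ball 42 px [336. 205.] med [ 0.456 -0.264  0.16 ] z98 0.171 rect c [ 449. -303.] sz [91. 24.] ang 78.1
ball 15 px [268. 216.] med [ 0.573 -0.385  0.112] z98 0.122 rect c [ 569. -391.] sz [12. 23.] ang 8.0
ball 51 px [334. 241.] med [ 0.537 -0.152  0.161] z98 0.17 rect c [ 535. -157.] sz [24. 27.] ang 55.2
bar 28 px [513. 408.] med [0.458 0.297 0.014] z98 0.018 rect c [456. 295.] sz [42. 15.] ang 77.1
bar 44 px [508. 472.] med [0.562 0.383 0.014] z98 0.018 rect c [560. 381.] sz [44. 11.] ang 85.2
t 15.65 p [ 472.1 -274.1  226. ] yaw 2.6 F [ 1.5 -1.   4.2] w 50.0 gf 0.0 q [-0.65  0.05  1.81 -0.    1.27 -2.27]
570,-389,220,2.5 -> [-0.1158, -0.1489, 0.0075] 0.0005
570,-389,93,2.5 -> [-0.1158, -0.1489, 0.1662] 0.0005
```

>>> jog_arm(
  motion=[
    [-0.18,[-0.04,-0.05,0],0],
    [-0.18,[-0.08,-0.1,0],0],
    [-0.18,[-0.1158,-0.1489,0],0],
    [-0.18,[-0.1158,-0.1489,0],0],
    [-0.18,[-0.1158,-0.1489,0.06],0],
    [-0.18,[-0.1158,-0.1489,0.12],0],
    [-0.18,[-0.1158,-0.1489,0.1662],0],
    [-0.18,[-0.1158,-0.1489,0.1662],0],
  ],
)

```text
t: 16.45
ee_pos: [0.5654, -0.3851, 0.0798]
tool_rot: [-0.002, -0.022, 1.0, 0.002]
contact_force: [0.3, -0.1, -1.4]
grip_width: 0.589
gripper_force: 0.3
```

>>> jog_arm(
  motion=[
    [-0.18,[0,0,0],0],
    [1,[0,0,0],0],
    [1,[0,0,0],0],
    [1,[0,0,0],0],
    [1,[0,0,0],0],
    [1,[0,0,0],0],
    [1,[0,0,0],0],
    [1,[0,0,0],0],
  ],
)

```text
t: 17.25
ee_pos: [0.5673, -0.3949, 0.0891]
tool_rot: [0.001, -0.022, 1.0, -0.007]
contact_force: [-2.0, -15.7, -6.1]
grip_width: 0.333
gripper_force: 21.8
```

```bash
python3 go.py 508,-391,152,2.5 
```

```text
t 17.25 p [ 567.3 -394.9   89.1] yaw 2.5 F [ -2.  -15.7  -6.1] w 28.3 gf 21.8 q [-0.71  0.49  1.55 -0.01  1.1  -2.32]
508,-391,152,2.5 -> [0.0738, 0.0081, -0.0787] 0.0003
```

>>> jog_arm(
  motion=[
    [1,[0.005,-0.005,-0.006],0],
    [1,[0.016,-0.007,-0.018],0],
    [1,[0.027,-0.007,-0.03],0],
    [1,[0.038,-0.007,-0.042],0],
    [1,[0.049,-0.006,-0.054],0],
    [1,[0.06,-0.005,-0.064],0],
    [1,[0.07,-0.004,-0.072],0],
    [1,[0.08,-0.004,-0.079],0],
  ],
)

```text
t: 18.05
ee_pos: [0.5021, -0.3925, 0.149]
tool_rot: [-0.001, -0.022, 1.0, 0.001]
contact_force: [0.8, 0.2, -3.2]
grip_width: 0.296
gripper_force: 19.0
```

>>> jog_arm(
  motion=[
    [1,[0,0,0],0],
    [1,[0,0,0],0],
    [1,[0,0,0],0],
    [1,[0,0,0.002],0],
    [1,[0,0,0.005],0],
    [1,[0,0,0.007],0],
    [1,[0,0,0.008],0],
    [1,[0,0,0.008],0],
  ],
)

```text
t: 18.85
ee_pos: [0.5036, -0.3931, 0.1428]
tool_rot: [-0.0, -0.022, 1.0, 0.0]
contact_force: [-0.6, -0.4, -0.8]
grip_width: -0.003
gripper_force: 0.1
```

```bash
python3 go.py; python3 - <<'E'
from h import *
d=grab('scene','s8'); cv2.imwrite('pics/s8c.png',cv2.resize(d['frame'][100:220,130:290,::-1],(800,600),interpolation=cv2.INTER_CUBIC))
E
```

```text
t 18.85 p [ 503.6 -393.1  142.8] yaw 2.5 F [-0.6 -0.4 -0.8] w -0.2 gf 0.1 q [-0.77  0.33  1.65 -0.    1.16 -2.39]
```

View pics/s8c.png

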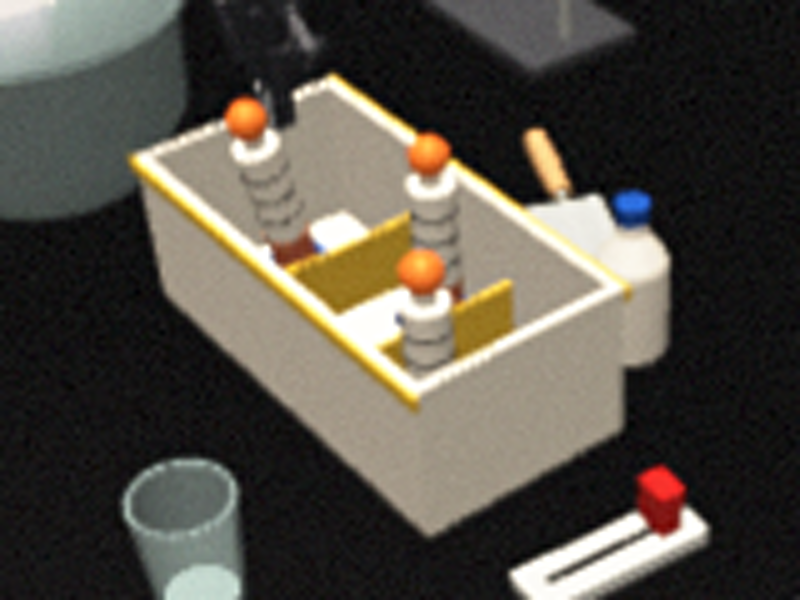

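Cylinder 3 slipped out of the grip and now looks nearly upright, with its ball at (246,118). I'll check the heights.

```bash
python3 m.py s8|grep -E 'ball'; python3 - <<'E'
from h import *; d=grab('top','t8')
cv2.imwrite('pics/t8c.png',cv2.resize(d['frame'][150:240,270:410,::-1],(800,514),interpolation=cv2.INTER_CUBIC))
E
python3 m.py t8|grep ball
```

```text
ball 36 px [280. 194.] med [ 0.538 -0.381  0.162] z98 0.169 rect c [ 533. -383.] sz [20. 30.] ang 86.9
ball 40 px [337. 205.] med [ 0.457 -0.264  0.161] z98 0.17 rect c [ 456. -268.] sz [18. 25.] ang 52.0
ball 49 px [334. 241.] med [ 0.536 -0.153  0.161] z98 0.171 rect c [ 535. -157.] sz [22. 26.] ang 59.7
ball 25 px [483. 290.] med [ 0.526 -0.16   0.168] z98 0.171 rect c [ 529. -161.] sz [20. 21.] ang 85.7
ball 22 px [540. 328.] med [ 0.445 -0.271  0.167] z98 0.172 rect c [ 448. -273.] sz [22. 16.] ang 87.6
```

View pics/t8c.png

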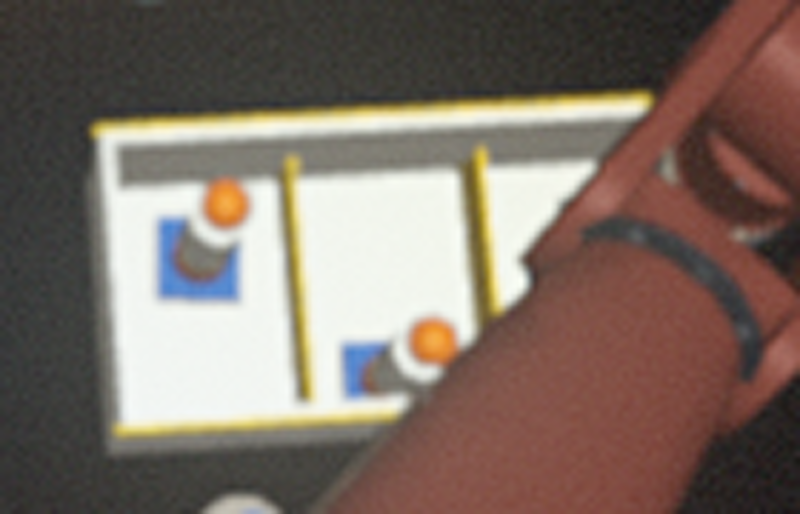

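The top crop shows cylinders 1 and 2 upright on their feet; the arm hides cylinder 3. Rising clear of it.

>>> jog_arm(
  motion=[
    [1,[0.004,0,0],0],
    [1,[0.008,0,0],0],
    [1,[0.012,0,0],0],
    [1,[0.012,0,-0.04],0],
    [1,[0.012,0,-0.09],0],
    [1,[0.012,0,-0.13],0],
    [1,[0.012,0,-0.13],0],
    [1,[0.012,0,-0.13],0],
  ],
)

```text
t: 19.75
ee_pos: [0.4945, -0.3943, 0.2488]
tool_rot: [0.001, -0.022, 1.0, -0.001]
contact_force: [0.3, -0.2, -0.3]
grip_width: -0.001
gripper_force: 0.0
```

```bash
python3 - <<'E'
from h import *; d=grab('scene','s9')
E
python3 m.py s9|grep -E 'ball|bar|black'; python3 go.py 460,-100,300,0 456,294,150,-10.5
```

```text
ball 37 px [290. 191.] med [ 0.508 -0.381  0.16 ] z98 0.166 rect c [ 508. -384.] sz [21. 26.] ang 59.1
ball 41 px [337. 205.] med [ 0.456 -0.265  0.161] z98 0.17 rect c [ 456. -267.] sz [20. 25.] ang 56.7
ball 50 px [334. 241.] med [ 0.537 -0.152  0.162] z98 0.171 rect c [ 534. -157.] sz [24. 28.] ang 43.9
bar 29 px [513. 408.] med [0.458 0.297 0.014] z98 0.018 rect c [456. 295.] sz [44. 15.] ang 77.0
bar 45 px [508. 472.] med [0.562 0.382 0.015] z98 0.018 rect c [560. 381.] sz [43. 12.] ang 88.2
black 5459 px [435. 454.] med [ 0.662  0.277 -0.001] z98 0.003 rect c [535. 260.] sz [370. 400.] ang 0.0
black 460 px [483. 420.] med [0.521 0.283 0.015] z98 0.019 rect c [518. 282.] sz [ 37. 118.] ang 78.5
black 494 px [535. 454.] med [0.501 0.387 0.016] z98 0.02 rect c [498. 386.] sz [ 35. 116.] ang 84.0
t 19.8 p [ 493.8 -393.5  246.9] yaw 2.5 F [-0.7  0.8 -0.3] w 0.0 gf 0.0 q [-0.78  0.22  1.58  0.    1.34 -2.4 ]
460,-100,300,0 -> [0.0259, 0.3684, -0.0664] 0.0211
456,294,150,-10.5 -> [0.0092, 0.8607, 0.1211] 0.1086
```

>>> jog_arm(
  motion=[
    [0,[0.01,0.04,-0.02],0.02],
    [-0.5,[0.01,0.1,-0.04],0.05],
    [-0.5,[0.01,0.16,-0.04],0.1],
    [-0.5,[0.01,0.22,-0.02],0.1086],
    [-0.5,[0.01,0.28,0],0.1086],
    [-0.5,[0.01,0.34,0],0.1086],
    [-0.5,[0.01,0.4,0],0.1086],
    [-0.5,[0.01,0.46,0],0.1086],
  ],
)

```text
t: 20.6
ee_pos: [0.4678, -0.0244, 0.2447]
tool_rot: [-0.002, 0.092, 0.996, 0.0]
contact_force: [0.4, -0.0, -0.0]
grip_width: 0.752
gripper_force: 0.0
```

```bash
python3 - <<'E'
from h import *; d=grab('scene','s10')
E
python3 m.py s10|grep -E 'ball|bar|black'; python3 go.py 457,295,150,-10.5 457,295,40,-10.5
```

```text
ball 37 px [290. 191.] med [ 0.511 -0.381  0.158] z98 0.167 rect c [ 509. -384.] sz [17. 25.] ang 54.3
ball 41 px [337. 205.] med [ 0.458 -0.264  0.161] z98 0.173 rect c [ 456. -267.] sz [17. 25.] ang 55.5
ball 49 px [334. 241.] med [ 0.536 -0.152  0.161] z98 0.17 rect c [ 534. -158.] sz [24. 23.] ang 1.4
bar 29 px [513. 408.] med [0.458 0.298 0.015] z98 0.017 rect c [456. 295.] sz [43. 14.] ang 76.4
bar 43 px [508. 472.] med [0.562 0.383 0.014] z98 0.018 rect c [561. 381.] sz [43. 10.] ang 83.3
black 5448 px [435. 455.] med [ 0.662  0.277 -0.   ] z98 0.003 rect c [535. 260.] sz [370. 400.] ang 0.0
black 457 px [483. 420.] med [0.52  0.283 0.015] z98 0.018 rect c [518. 282.] sz [ 36. 117.] ang 79.0
black 493 px [535. 454.] med [0.5   0.387 0.016] z98 0.019 rect c [499. 386.] sz [ 36. 116.] ang 83.8
t 20.65 p [467.  -17.4 244.6] yaw -10.2 F [-0.6  4.7 -1. ] w 64.4 gf 0.0 q [-0.19 -0.14  1.95  0.01  1.33 -1.59]
457,295,150,-10.5 -> [0.0816, 0.3821, 0.1182] 0.0023
457,295,40,-10.5 -> [0.0816, 0.3821, 0.2557] 0.0023
```

```bash
python3 - <<'E'
from h import *; d=grab('top','t10')
a=cv2.resize(d['frame'][160:235,275:405,::-1],(780,450),interpolation=cv2.INTER_CUBIC)
cv2.imwrite('pics/t10c.png',a)
E
python3 m.py t10|grep ball
```

```text
ball 23 px [483. 290.] med [ 0.527 -0.16   0.167] z98 0.174 rect c [ 529. -160.] sz [22. 18.] ang 29.8
ball 22 px [595. 301.] med [ 0.498 -0.386  0.166] z98 0.173 rect c [ 500. -390.] sz [22. 17.] ang 87.9
ball 22 px [540. 328.] med [ 0.446 -0.272  0.167] z98 0.174 rect c [ 448. -273.] sz [17. 16.] ang 83.5
```

View pics/t10c.png

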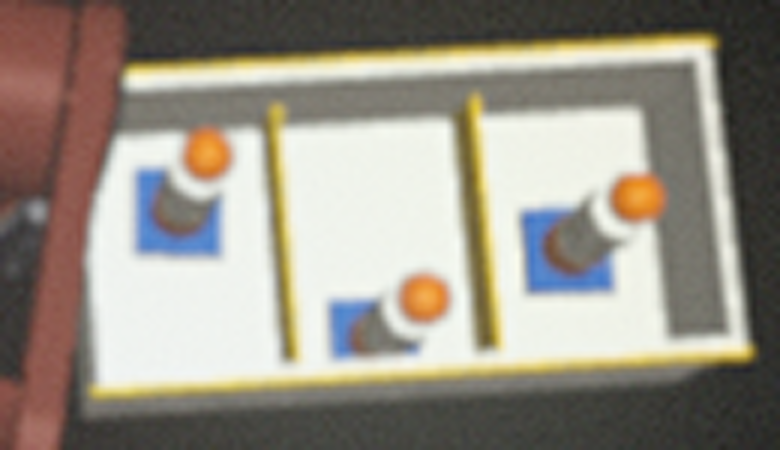

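The crop shows all three cylinders upright on their blue feet, balls at equal height (about 0.173 m at the top). Next are the tiles.

>>> jog_arm(
  motion=[
    [-0.36,[0.015,0.06,0.02],0],
    [-0.36,[0.026,0.12,0.04],0],
    [-0.36,[0.04,0.18,0.06],0],
    [-0.36,[0.052,0.24,0.08],0],
    [-0.36,[0.065,0.3,0.1],0],
    [-0.36,[0.078,0.35,0.12],0],
    [-0.36,[0.082,0.38,0.14],0.0023],
    [-0.36,[0.082,0.38,0.16],0.0023],
  ],
)

```text
t: 21.5
ee_pos: [0.4596, 0.2865, 0.1167]
tool_rot: [-0.001, 0.092, 0.996, -0.0]
contact_force: [0.5, -1.1, -1.0]
grip_width: 0.678
gripper_force: 0.0
```

>>> jog_arm(
  motion=[
    [-0.36,[0,0,0],0],
    [-0.36,[0,0,0],0],
    [-0.36,[0,0,0],0],
    [-0.36,[0,0,0],0],
    [-0.36,[0,0,0],0],
    [-0.36,[0,0,0],0],
    [-0.36,[0,0,0],0],
    [-0.36,[0,0,0],0],
  ],
)

```text
t: 22.3
ee_pos: [0.4607, 0.2844, 0.1194]
tool_rot: [0.0, 0.094, 0.996, 0.0]
contact_force: [-1.2, 1.4, 0.5]
grip_width: 0.682
gripper_force: 0.0
```

```bash
python3 - <<'E'
from h import *; d=grab('scene','s11')
cv2.imwrite('pics/s11c.png',cv2.resize(d['frame'][220:340,250:410,::-1],(800,600),interpolation=cv2.INTER_CUBIC))
E
python3 m.py s11|grep -E 'bar|black'; python3 go.py 456,293.5,30,-10.8 456,293.5,4,-10.8
```

```text
bar 27 px [512. 407.] med [0.458 0.294 0.015] z98 0.017 rect c [456. 295.] sz [43. 15.] ang 76.9
bar 44 px [507. 472.] med [0.562 0.382 0.014] z98 0.018 rect c [561. 380.] sz [44. 11.] ang 81.8
black 4972 px [423. 459.] med [ 0.666  0.267 -0.001] z98 0.003 rect c [535. 260.] sz [400. 370.] ang 90.0
black 359 px [580. 413.] med [ 0.36   0.382 -0.   ] z98 0.003 rect c [359. 363.] sz [194.  24.] ang 87.4
black 457 px [483. 420.] med [0.52  0.282 0.015] z98 0.019 rect c [518. 282.] sz [ 36. 118.] ang 78.8
black 494 px [535. 454.] med [0.5   0.387 0.016] z98 0.019 rect c [498. 386.] sz [ 36. 116.] ang 83.6
t 22.35 p [460.7 284.4 119.3] yaw -10.8 F [-0.2 -0.4 -0.5] w 57.7 gf 0.0 q [ 0.42  0.17  1.9  -0.    1.08 -0.96]
456,293.5,30,-10.8 -> [0.0079, 0.0101, 0.1116] 0.0003
456,293.5,4,-10.8 -> [0.0079, 0.0101, 0.1441] 0.0003
```

View pics/s11c.png

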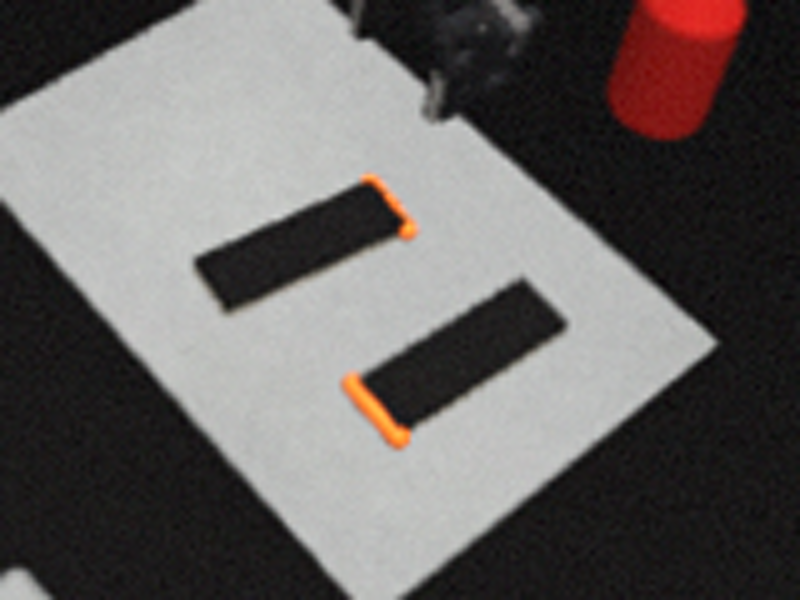

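The crop shows bar B's ends at (370,182) and (408,231) and bar A's at (352,382) and (402,437), with the fingers hanging above and behind bar B. Descending on B.

>>> jog_arm(
  motion=[
    [-0.36,[0.0079,0.0101,0.03],0],
    [-0.36,[0.0079,0.0101,0.07],0],
    [-0.36,[0.0079,0.0101,0.11],0],
    [-0.36,[0.0079,0.0101,0.13],0],
    [-0.36,[0.0079,0.0101,0.138],0],
    [-0.36,[0.0079,0.0101,0.142],0],
    [-0.36,[0.0079,0.0101,0.1441],0],
    [-0.36,[0.0079,0.0101,0.1441],0],
  ],
)

```text
t: 23.15
ee_pos: [0.457, 0.294, 0.005]
tool_rot: [0.001, 0.094, 0.996, 0.001]
contact_force: [-0.1, 0.2, 0.6]
grip_width: 0.685
gripper_force: 0.0
```

```bash
python3 go.py 456,293.5,2,-10.8; python3 - <<'E'
from h import *; d=grab('scene','s12')
cv2.imwrite('pics/s12c.png',cv2.resize(d['frame'][230:290,290:370,::-1],(800,600),interpolation=cv2.INTER_CUBIC))
E
```

```text
t 23.15 p [457. 294.   5.] yaw -10.8 F [-0.1  0.2  0.6] w 58.3 gf 0.0 q [ 0.44  0.35  1.93  0.    0.85 -0.94]
456,293.5,2,-10.8 -> [0.0011, -0.0008, 0.0037] 0.0003
```

View pics/s12c.png

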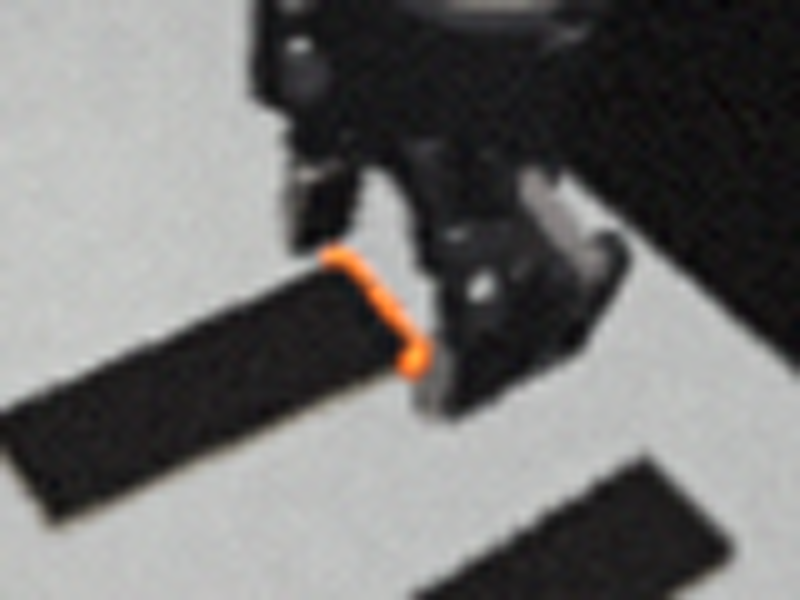

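The crop shows both bar ends, (335,255) and (415,357), between the fingers. Lowering 2 mm more and closing.

>>> jog_arm(
  motion=[
    [-0.36,[0.0005,0,0.0015],0],
    [-0.36,[0.0005,0,0.003],0],
    [0,[0.0005,0,0.003],0],
    [0.2,[0.0005,0,0.003],0],
    [0.2,[0.0005,0,0.003],0],
    [0.2,[0.0005,0,0.003],0],
    [0.2,[0.0005,0,0.003],0],
    [0.2,[0.0005,0,0.003],0],
  ],
  squeeze=20,
)

```text
t: 24.0
ee_pos: [0.4557, 0.2936, 0.002]
tool_rot: [-0.0, 0.094, 0.996, -0.0]
contact_force: [-1.7, -2.0, 5.7]
grip_width: 0.541
gripper_force: 20.0
```

```bash
python3 go.py 456,293.5,2,-10.8
```

```text
t 24.0 p [455.7 293.6   2. ] yaw -10.8 F [-1.7 -2.   5.7] w 46.0 gf 20.0 q [ 0.44  0.36  1.93 -0.    0.85 -0.94]
456,293.5,2,-10.8 -> [-0.0005, -0.0001, -0.0001] 0.0003
```

>>> jog_arm(
  motion=[
    [0.2,[0,0,-0.02],0],
    [0.2,[0,0,-0.04],0],
    [0.2,[0,0,-0.065],0],
    [0.2,[0,0,-0.09],0],
    [0.2,[0,0,-0.115],0],
    [0.2,[0,0,-0.14],0],
    [0.2,[0,0,-0.165],0],
    [0.2,[0,0,-0.18],0],
  ],
)

```text
t: 24.8
ee_pos: [0.4561, 0.2939, 0.1466]
tool_rot: [0.001, 0.094, 0.996, 0.001]
contact_force: [-0.4, -0.3, -1.5]
grip_width: 0.536
gripper_force: 20.7
```

>>> jog_arm(
  motion=[
    [0.2,[0.03,0,0],0],
    [0.2,[0.06,0,0],0],
    [0.2,[0.09,0,0],0],
    [0.2,[0.11,0,0],0],
    [0.2,[0.11,0,0],0],
    [0.2,[0.11,0,0],0],
    [0.2,[0.11,0,0],0],
    [0.2,[0.11,0,0],0],
  ],
)

```text
t: 25.6
ee_pos: [0.3701, 0.31, 0.1457]
tool_rot: [0.0, 0.094, 0.996, 0.0]
contact_force: [-0.3, 0.7, -1.2]
grip_width: 0.533
gripper_force: 20.7
```

```bash
python3 go.py 456,293.5,2,-10.8; python3 - <<'E'
from h import *; d=grab('scene','s13')
cv2.imwrite('pics/s13c.png',cv2.resize(d['frame'][180:300,270:430,::-1],(800,600),interpolation=cv2.INTER_CUBIC))
E
```

```text
t 25.6 p [370.1 310.  145.7] yaw -10.8 F [-0.3  0.7 -1.2] w 45.3 gf 20.7 q [ 0.55  0.01  2.02 -0.    1.12 -0.83]
456,293.5,2,-10.8 -> [-0.1093, -0.0002, 0.1796] -0.0001
```

View pics/s13c.png

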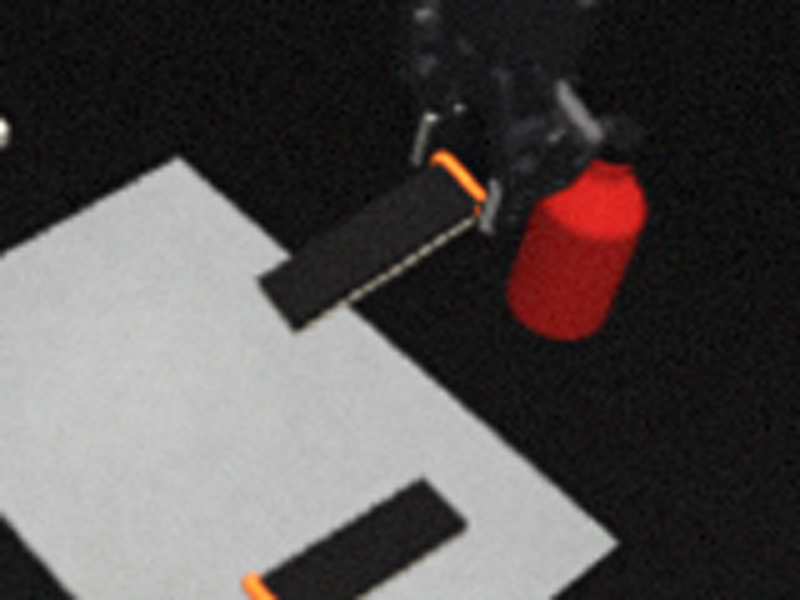

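The crop shows tile B held almost stiffly: its bar is at (460,180) and its plain end at (280,305), so it hasn't swung down. I'll move away from the red bottle and ease the grip by closing only to the bar's width.

>>> jog_arm(
  motion=[
    [0.2,[-0.03,0,0],0],
    [0.2,[-0.06,0,0],0],
    [0.2,[-0.06,0,0],0],
    [0,[-0.06,0,0],0],
    [0,[-0.06,0,0],0],
    [-0.03,[-0.06,0,0],0],
    [-0.03,[-0.06,0,0],0],
    [-0.03,[-0.06,0,0],0],
  ],
)

```text
t: 26.45
ee_pos: [0.4159, 0.3012, 0.1455]
tool_rot: [-0.0, 0.094, 0.996, -0.0]
contact_force: [-0.6, -0.2, -1.1]
grip_width: 0.533
gripper_force: 20.8
```

>>> jog_arm(
  motion=[
    [-0.05,[0,0,0],0],
    [-0.05,[0,0,0],0],
    [-0.05,[0,0,0],0],
    [-0.05,[0,0,0],0],
    [-0.05,[0,0,0],0],
    [-0.05,[0,0,0],0],
    [-0.05,[0,0,0],0],
    [-0.05,[0,0,0],0],
  ],
)

```text
t: 27.25
ee_pos: [0.4163, 0.3011, 0.1455]
tool_rot: [-0.0, 0.094, 0.996, -0.0]
contact_force: [0.4, 0.3, -0.8]
grip_width: 0.535
gripper_force: 20.8
```

```bash
cat > tile.py <<'E'
from h import *; import sys
d=grab('scene',sys.argv[1]); P=cloud(d); o=sensors.get_obs()
from go import yaw
c,s=np.cos(np.radians(yaw)),np.sin(np.radians(yaw)); g=o['ee_pos']; D=np.array([c,s,0.]); A=np.array([-s,c,0.])
rel=P-g; a=rel@A; b=rel@D; z=P[...,2]
f=d['frame'].astype(int)
m=(abs(a)<.016)&(abs(b)<.135)&(z>.006)&(z<g[2]+.035)
# side view profile: b (along yaw-x axis) against z
for lo in np.arange(0.0,.20,.012):
    k=m&(z>=lo)&(z<lo+.012)
    if k.sum()>3: print(f'z {lo*1000:.0f}: n {k.sum()} b {np.percentile(b[k],5)*1000:.0f}..{np.percentile(b[k],95)*1000:.0f} lum {f[k].mean():.0f}')
print('gf',o['gripper_force'],'w',o['grip_width']*85,'ee',g.round(4),'F',o['contact_force'].round(1))
E
python3 tile.py s14
```

```text
z 0: n 36 b -128..111 lum 163
z 12: n 20 b -131..-126 lum 52
z 24: n 20 b -133..-125 lum 50
z 36: n 26 b -131..-125 lum 50
z 48: n 20 b -131..-125 lum 51
z 60: n 21 b -132..-124 lum 51
z 72: n 20 b -132..-125 lum 51
z 84: n 31 b -134..-125 lum 72
z 96: n 51 b -134..111 lum 89
z 108: n 124 b 76..109 lum 39
z 120: n 122 b 59..85 lum 32
z 132: n 124 b 35..62 lum 32
z 144: n 120 b 9..35 lum 33
z 156: n 38 b 0..11 lum 106
gf 20.75030118227005 w 45.652994184966886 ee [0.4163 0.3011 0.1455] F [-0.5  0.2 -0.2]
```

>>> jog_arm(
  motion=[
    [-0.05,[0,0,0.015],0],
    [-0.06,[0,0,0.025],0],
    [-0.065,[0,0,0.025],0],
    [-0.065,[0,0,0.025],0],
    [-0.07,[0,0,0.025],0],
    [-0.07,[0,0,0.025],0],
    [-0.075,[0,0,0.025],0],
    [-0.075,[0,0,0.025],0],
  ],
)

```text
t: 28.1
ee_pos: [0.4165, 0.3012, 0.1258]
tool_rot: [0.0, 0.094, 0.996, 0.0]
contact_force: [-0.8, 0.6, -1.0]
grip_width: 0.538
gripper_force: 14.1
```

```bash
python3 tile.py s15
```

```text
z 0: n 39 b -129..120 lum 147
z 12: n 16 b -132..-125 lum 49
z 24: n 22 b -132..-126 lum 54
z 36: n 64 b -130..78 lum 58
z 48: n 77 b -129..72 lum 39
z 60: n 75 b -130..64 lum 40
z 72: n 79 b -128..54 lum 38
z 84: n 94 b -132..46 lum 43
z 96: n 89 b -135..38 lum 45
z 108: n 51 b 18..28 lum 26
z 120: n 61 b 9..20 lum 23
z 132: n 50 b -1..11 lum 113
gf 13.590312749147415 w 45.58883653011911 ee [0.4164 0.3011 0.1258] F [ 0.8 -0.4 -1. ]
```

>>> jog_arm(
  motion=[
    [-0.078,[0,0,0],0],
    [-0.078,[0,0,0],0],
    [-0.08,[0,0,0],0],
    [-0.08,[0,0,0],0],
    [-0.082,[0,0,0],0],
    [-0.082,[0,0,0],0],
    [-0.082,[0,0,0],0],
    [-0.082,[0,0,0],0],
  ],
)

```text
t: 28.95
ee_pos: [0.4163, 0.3011, 0.1255]
tool_rot: [0.0, 0.094, 0.996, 0.0]
contact_force: [1.1, -0.5, -1.8]
grip_width: 0.539
gripper_force: 9.3
```

```bash
python3 tile.py s16; python3 go.py 400,304,120,-10.8
```

```text
z 0: n 26 b -128..113 lum 154
z 12: n 27 b -130..47 lum 65
z 24: n 62 b -129..48 lum 45
z 36: n 56 b -130..42 lum 44
z 48: n 62 b -129..39 lum 38
z 60: n 66 b -128..35 lum 40
z 72: n 65 b -129..30 lum 38
z 84: n 74 b -131..26 lum 46
z 96: n 68 b -134..22 lum 47
z 108: n 38 b 11..17 lum 23
z 120: n 40 b 7..13 lum 20
z 132: n 51 b -2..9 lum 129
gf 9.31184247136116 w 45.86921083674606 ee [0.4163 0.3011 0.1255] F [-0.3 -0.2 -1.8]
t 29.0 p [416.3 301.1 125.5] yaw -10.8 F [-0.3 -0.2 -1.8] w 45.9 gf 9.3 q [ 0.49  0.1   1.96  0.    1.08 -0.89]
400,304,120,-10.8 -> [0.0207, -0.0002, 0.0069] 0.0003
```

>>> jog_arm(
  motion=[
    [-0.086,[0.0,0,-0.01],0],
    [-0.088,[0.0,0,-0.01],0],
    [-0.088,[0,0,-0.01],0],
    [-0.088,[0,0,-0.01],0],
    [-0.088,[0,0,-0.01],0],
    [-0.088,[0,0,-0.01],0],
    [-0.088,[0,0,-0.01],0],
    [-0.088,[0,0,-0.01],0],
  ],
)

```text
t: 29.8
ee_pos: [0.4162, 0.301, 0.1334]
tool_rot: [-0.0, 0.094, 0.996, -0.0]
contact_force: [0.5, 0.2, -1.9]
grip_width: 0.543
gripper_force: 6.2
```

```bash
python3 tile.py s17; python3 go.py 400,304,120,-10.8
```

```text
z 0: n 43 b -129..112 lum 161
z 12: n 22 b -131..28 lum 60
z 24: n 53 b -130..31 lum 53
z 36: n 49 b -132..28 lum 43
z 48: n 60 b -129..26 lum 38
z 60: n 55 b -129..24 lum 41
z 72: n 60 b -130..22 lum 38
z 84: n 64 b -131..19 lum 43
z 96: n 60 b -134..17 lum 54
z 108: n 34 b 10..16 lum 18
z 120: n 35 b 8..13 lum 17
z 132: n 39 b 3..10 lum 55
z 144: n 31 b -2..7 lum 160
gf 6.21730662882328 w 46.17311087090322 ee [0.4163 0.3011 0.1334] F [-0.1  0.2 -1.5]
t 29.85 p [416.3 301.1 133.4] yaw -10.8 F [-0.1  0.2 -1.5] w 46.2 gf 6.2 q [ 0.49  0.09  1.95 -0.    1.1  -0.89]
400,304,120,-10.8 -> [0.0207, -0.0002, 0.0168] 0.0003
```

>>> jog_arm(
  motion=[
    [-0.088,[0,0,0.015],0],
    [-0.088,[0,0,0.0225],0],
    [-0.088,[-0.012,0,0.0235],0],
    [-0.088,[-0.024,0,0.0235],0],
    [-0.088,[-0.036,0,0.0235],0],
    [-0.088,[-0.05,0,0.0235],0],
    [-0.088,[-0.065,0,0.0235],0],
    [-0.088,[-0.08,0,0.0235],0],
  ],
)

```text
t: 30.65
ee_pos: [0.4796, 0.2887, 0.1139]
tool_rot: [-0.001, 0.094, 0.996, -0.0]
contact_force: [-0.4, 0.9, -0.7]
grip_width: 0.544
gripper_force: 3.2
```

```bash
python3 tile.py s18; python3 go.py 400,304,120,-10.8
```

```text
z 0: n 40 b -96..123 lum 179
z 12: n 18 b -26..-15 lum 67
z 24: n 17 b -23..-12 lum 48
z 36: n 19 b -22..-10 lum 43
z 48: n 20 b -18..-7 lum 48
z 60: n 18 b -14..-5 lum 36
z 72: n 19 b -11..-3 lum 37
z 84: n 16 b -5..-1 lum 20
z 96: n 13 b -3..2 lum 18
z 108: n 13 b -0..6 lum 32
z 120: n 51 b -6..5 lum 141
gf 3.191409409046173 w 45.857967756826426 ee [0.4819 0.2884 0.1144] F [ 1.8 -0.3 -0.2]
t 30.7 p [481.9 288.4 114.4] yaw -10.8 F [ 1.8 -0.3 -0.2] w 45.9 gf 3.2 q [ 0.41  0.21  1.86 -0.    1.07 -0.97]
400,304,120,-10.8 -> [0.1042, -0.0001, -0.007] -0.0002
```

>>> jog_arm(
  motion=[
    [-0.086,[-0.03,0,0.008],0],
    [-0.086,[-0.062,0,0.03],0],
    [-0.086,[-0.088,0,0.06],0],
    [-0.086,[-0.106,0,0.09],0],
    [-0.086,[-0.116,0,0.115],0],
    [-0.086,[-0.12,0,0.13],0],
    [-0.086,[-0.12,0,0.137],0],
    [-0.086,[-0.12,0,0.138],0],
  ],
)

```text
t: 31.5
ee_pos: [0.5725, 0.2711, 0.0034]
tool_rot: [-0.001, 0.094, 0.996, -0.0]
contact_force: [-0.5, 0.3, -0.2]
grip_width: 0.54
gripper_force: 0.7
```

```bash
python3 tile.py s19; python3 m.py s19|grep -E 'bar|black|white'; python3 go.py
```

```text
z 0: n 18 b -134..57 lum 174
z 12: n 262 b -108..10 lum 239
z 24: n 44 b -91..9 lum 242
gf 0.723173450678587 w 45.76928198497557 ee [0.5728 0.2713 0.0042] F [-0.6  0.1 -0.5]
bar 26 px [452. 431.] med [0.583 0.267 0.019] z98 0.025 rect c [581. 270.] sz [46.  9.] ang 77.8
bar 47 px [507. 472.] med [0.561 0.382 0.014] z98 0.018 rect c [561. 379.] sz [45. 10.] ang 85.2
black 4762 px [421. 466.] med [ 0.668  0.277 -0.001] z98 0.003 rect c [616. 242.] sz [480. 250.] ang 69.6
black 459 px [568. 403.] med [ 0.359  0.354 -0.   ] z98 0.003 rect c [361. 320.] sz [281.  24.] ang 89.2
black 494 px [535. 454.] med [0.5   0.387 0.016] z98 0.019 rect c [499. 386.] sz [ 36. 116.] ang 84.3
white 280 px [496. 411.] med [0.49  0.285 0.02 ] z98 0.025 rect c [487. 279.] sz [50. 83.] ang 81.4
t 31.55 p [572.8 271.3   4.2] yaw -10.7 F [-0.6  0.1 -0.5] w 45.8 gf 0.7 q [ 0.33  0.51  1.71  0.    0.93 -1.05]
```

Tile B now shows its white face up. Releasing it and moving above bar A.

>>> jog_arm(
  motion=[
    [-0.2,[0,0,0.001],0],
    [-0.36,[0,0,0.001],0],
    [-0.36,[0,0,0.001],0],
    [-0.36,[0,0,-0.02],0],
    [-0.36,[0,0,-0.06],0],
    [-0.36,[0,0,-0.11],0],
    [-0.36,[0,0.05,-0.12],0],
    [-0.36,[0,0.1,-0.12],0],
  ],
)

```text
t: 32.35
ee_pos: [0.5917, 0.3511, 0.1065]
tool_rot: [0.004, 0.095, 0.995, 0.002]
contact_force: [-0.7, -0.5, 0.5]
grip_width: 0.68
gripper_force: 0.0
```

```bash
python3 - <<'E'
from h import *; grab('scene','s20')
E
python3 m.py s20|grep -E 'bar|black|white|ball'; python3 go.py 560,379.5,60,-6 560,379.5,3,-6
python3 - <<'E'
from h import *
d=dict(np.load('pics/scene0.npz'));P=cloud(d);X,Y,Z=P[...,0],P[...,1],P[...,2];f=d['frame'].astype(int)
m=(f[...,0]>110)&(f[...,1]<50)&(Z>.03)&(Y>.2)&(X<.5)&(Z<.14);print(np.percentile(P[m],[2,50,98],axis=0).round(3))
E
```

```text
ball 40 px [290. 191.] med [ 0.51  -0.382  0.159] z98 0.166 rect c [ 491. -412.] sz [86. 25.] ang 59.1
ball 42 px [337. 205.] med [ 0.457 -0.264  0.161] z98 0.171 rect c [ 454. -268.] sz [23. 22.] ang 20.8
ball 51 px [334. 241.] med [ 0.538 -0.152  0.162] z98 0.171 rect c [ 534. -156.] sz [23. 26.] ang 0.6
bar 25 px [453. 437.] med [0.585 0.274 0.011] z98 0.015 rect c [584. 273.] sz [11. 43.] ang 7.9
bar 46 px [507. 472.] med [0.562 0.381 0.014] z98 0.018 rect c [561. 380.] sz [44. 11.] ang 83.0
black 4973 px [423. 460.] med [ 0.667  0.268 -0.001] z98 0.003 rect c [535. 260.] sz [400. 369.] ang 90.0
black 389 px [577. 411.] med [ 0.36   0.375 -0.   ] z98 0.003 rect c [358. 357.] sz [208.  25.] ang 86.9
black 492 px [535. 454.] med [0.501 0.387 0.016] z98 0.019 rect c [498. 386.] sz [ 36. 115.] ang 83.6
white 244 px [469. 426.] med [0.553 0.278 0.015] z98 0.018 rect c [542. 271.] sz [48. 78.] ang 80.4
t 32.4 p [591.4 357.8 105.5] yaw -10.7 F [0.9 3.7 0.7] w 57.5 gf 0.0 q [ 0.44  0.47  1.54  0.    1.12 -0.95]
560,379.5,60,-6 -> [0.0437, 0.0194, 0.0569] -0.0392
560,379.5,3,-6 -> [0.0437, 0.0194, 0.1282] -0.0392
[[0.259 0.316 0.032]
 [0.285 0.347 0.089]
 [0.295 0.366 0.127]]
```

>>> jog_arm(
  motion=[
    [-0.36,[0.04,0.02,0.02],-0.02],
    [-0.36,[0.0437,0.024,0.05],-0.0392],
    [-0.36,[0.0437,0.024,0.06],-0.0392],
    [-0.36,[0.0437,0.024,0.06],-0.0392],
    [-0.36,[0.0437,0.024,0.06],-0.0392],
    [-0.36,[0.0437,0.024,0.06],-0.0392],
    [-0.36,[0.0437,0.024,0.06],-0.0392],
    [-0.36,[0.0437,0.024,0.06],-0.0392],
  ],
)

```text
t: 33.2
ee_pos: [0.5586, 0.3751, 0.0533]
tool_rot: [0.001, 0.053, 0.999, 0.0]
contact_force: [-0.1, -0.4, -0.9]
grip_width: 0.679
gripper_force: 0.0
```

```bash
python3 - <<'E'
from h import *; grab('scene','s21')
E
python3 m.py s21|grep -E 'bar|black'; python3 go.py 560,379.5,2,-6
```

```text
bar 24 px [454. 437.] med [0.585 0.276 0.011] z98 0.015 rect c [581. 272.] sz [43. 12.] ang 87.8
bar 48 px [507. 472.] med [0.562 0.382 0.014] z98 0.017 rect c [560. 380.] sz [46. 12.] ang 86.3
black 5015 px [423. 459.] med [ 0.666  0.265 -0.   ] z98 0.003 rect c [535. 260.] sz [400. 370.] ang 90.0
black 300 px [588. 420.] med [0.36  0.399 0.   ] z98 0.003 rect c [362. 386.] sz [ 24. 146.] ang 0.1
black 81 px [556. 440.] med [0.451 0.389 0.016] z98 0.019 rect c [453. 391.] sz [36. 23.] ang 79.6
black 91 px [514. 463.] med [0.544 0.375 0.016] z98 0.019 rect c [543. 374.] sz [48. 25.] ang 39.0
t 33.25 p [558.3 375.1  53.1] yaw -6.1 F [0.1 0.9 0.1] w 57.6 gf 0.0 q [ 0.49  0.5   1.6  -0.    1.04 -0.98]
560,379.5,2,-6 -> [-0.0015, 0.0057, 0.0638] -0.0008
```

>>> jog_arm(
  motion=[
    [-0.36,[-0.0015,0.0057,0.02],0],
    [-0.36,[-0.0015,0.0057,0.045],0],
    [-0.36,[-0.0015,0.0057,0.058],0],
    [-0.36,[-0.0015,0.0057,0.063],0],
    [-0.36,[-0.0015,0.0057,0.0635],0],
    [-0.1,[-0.0015,0.0057,0.0635],0],
    [0,[-0.0015,0.0057,0.0635],0],
    [0,[-0.0015,0.0057,0.0635],0],
  ],
)

```text
t: 34.05
ee_pos: [0.5598, 0.3798, 0.0019]
tool_rot: [0.001, 0.053, 0.999, 0.0]
contact_force: [0.5, 0.1, 0.4]
grip_width: 0.534
gripper_force: 20.8
```

>>> jog_arm(
  motion=[
    [0,[0,0,0],0],
    [0,[0,0,0],0],
    [0,[0,0,0],0],
    [0,[0,0,0],0],
    [0,[0,0,0],0],
    [0,[0,0,0],0],
    [0,[0,0,0],0],
    [0,[0,0,0],0],
  ],
)

```text
t: 34.85
ee_pos: [0.5598, 0.3798, 0.0019]
tool_rot: [0.0, 0.053, 0.999, 0.0]
contact_force: [1.9, 1.3, 2.4]
grip_width: 0.533
gripper_force: 21.4
```

```bash
python3 go.py
```

```text
t 34.85 p [559.8 379.8   1.9] yaw -6.1 F [1.9 1.3 2.4] w 45.3 gf 21.4 q [ 0.49  0.58  1.6  -0.    0.96 -0.97]
```

>>> jog_arm(
  motion=[
    [0,[0,0,-0.02],0],
    [0,[0,0,-0.045],0],
    [0,[0,0,-0.07],0],
    [0,[0,0,-0.1],0],
    [0,[0,0,-0.13],0],
    [0,[-0.02,0,-0.155],0],
    [0,[-0.04,0,-0.165],0],
    [0,[-0.04,0,-0.165],0],
  ],
)

```text
t: 35.65
ee_pos: [0.5936, 0.3762, 0.1366]
tool_rot: [0.002, 0.053, 0.999, 0.001]
contact_force: [-0.0, 0.3, -1.3]
grip_width: 0.537
gripper_force: 20.7
```

>>> jog_arm(
  motion=[
    [-0.065,[0,0,0],0],
    [-0.07,[0,0,0],0],
    [-0.074,[0,0,0],0],
    [-0.078,[0,0,0],0],
    [-0.082,[0,0,0],0],
    [-0.084,[0,0,0],0],
    [-0.086,[0,0,0],0],
    [-0.086,[0,0,0],0],
  ],
)

```text
t: 36.45
ee_pos: [0.5911, 0.3762, 0.1335]
tool_rot: [-0.0, 0.053, 0.999, 0.0]
contact_force: [0.0, -0.7, -0.2]
grip_width: 0.546
gripper_force: 7.8
```

```bash
python3 tile.py s22; python3 m.py s22|grep -E 'bar|white'
```

```text
z 0: n 85 b -122..35 lum 186
z 12: n 4 b -14..-10 lum 135
z 24: n 23 b -20..-9 lum 114
z 36: n 26 b -19..-5 lum 110
z 48: n 22 b -15..-3 lum 116
z 60: n 27 b -13..-2 lum 115
z 72: n 25 b -15..1 lum 116
z 84: n 28 b -9..2 lum 116
z 96: n 24 b 0..5 lum 123
z 108: n 25 b 2..6 lum 123
z 120: n 21 b 4..8 lum 124
z 132: n 46 b 2..9 lum 131
z 144: n 40 b -2..7 lum 166
gf 7.7883003652095795 w 46.45750332130023 ee [0.5911 0.3762 0.1335] F [ 0.1  0.  -0.3]
bar 24 px [454. 437.] med [0.585 0.277 0.011] z98 0.015 rect c [582. 273.] sz [43. 12.] ang 89.5
white 289 px [469. 424.] med [0.548 0.273 0.015] z98 0.019 rect c [540. 272.] sz [49. 79.] ang 81.1
```

>>> jog_arm(
  motion=[
    [-0.088,[0,0,0.015],0],
    [-0.09,[0,0,0.0225],0],
    [-0.09,[0.012,0,0.0235],0],
    [-0.09,[0.024,0,0.0235],0],
    [-0.09,[0.036,0,0.0235],0],
    [-0.09,[0.05,0,0.0235],0],
    [-0.09,[0.065,0,0.0235],0],
    [-0.09,[0.08,0,0.0235],0],
  ],
)

```text
t: 37.3
ee_pos: [0.526, 0.3831, 0.1144]
tool_rot: [-0.0, 0.053, 0.999, -0.0]
contact_force: [-0.1, -0.7, -1.0]
grip_width: 0.548
gripper_force: 4.8
```

```bash
python3 tile.py s23
```

```text
z 0: n 132 b -122..97 lum 178
z 12: n 37 b 17..27 lum 153
z 24: n 39 b 17..27 lum 154
z 36: n 40 b 16..25 lum 156
z 48: n 46 b 13..23 lum 158
z 60: n 40 b 15..21 lum 162
z 72: n 40 b 14..20 lum 162
z 84: n 40 b 13..17 lum 165
z 96: n 43 b 10..16 lum 165
z 108: n 48 b 8..14 lum 165
z 120: n 72 b 1..12 lum 161
gf 4.881293624639511 w 46.33537877645081 ee [0.5239 0.3834 0.1142] F [-1.8 -0.2  0. ]
```

>>> jog_arm(
  motion=[
    [-0.088,[0.02,0,0.002],0],
    [-0.088,[0.045,0,0.012],0],
    [-0.088,[0.075,0,0.034],0],
    [-0.088,[0.1,0,0.065],0],
    [-0.088,[0.116,0,0.095],0],
    [-0.088,[0.126,0,0.12],0],
    [-0.088,[0.129,0,0.134],0],
    [-0.088,[0.13,0,0.138],0],
  ],
)

```text
t: 38.15
ee_pos: [0.4228, 0.3933, 0.0029]
tool_rot: [-0.001, 0.053, 0.999, -0.001]
contact_force: [0.1, 0.8, 0.7]
grip_width: 0.541
gripper_force: 0.7
```

>>> jog_arm(
  motion=[
    [-0.088,[0,0,0.001],0],
    [-0.2,[0,0,0.001],0],
    [-0.36,[0,0,0.001],0],
    [-0.36,[0,0,0.001],0],
    [-0.36,[0,0,-0.02],0],
    [-0.36,[0,0,-0.06],0],
    [-0.36,[0,0,-0.12],0],
    [-0.36,[0,0,-0.18],0],
  ],
)

```text
t: 38.95
ee_pos: [0.4237, 0.3936, 0.1506]
tool_rot: [-0.0, 0.053, 0.999, -0.0]
contact_force: [0.1, 0.2, -0.0]
grip_width: 0.683
gripper_force: 0.0
```

```bash
python3 - <<'E'
from h import *; grab('scene','s24'); grab('top','t24')
E
python3 m.py s24 t24|grep -E 'bar|black|white|ball'; python3 go.py 420,0,200,-1.7 420,0,34,-1.7
```

```text
ball 40 px [290. 191.] med [ 0.51  -0.382  0.158] z98 0.167 rect c [ 508. -385.] sz [21. 25.] ang 54.2
ball 44 px [337. 204.] med [ 0.458 -0.265  0.162] z98 0.171 rect c [ 455. -269.] sz [21. 23.] ang 29.8
ball 53 px [334. 241.] med [ 0.537 -0.153  0.163] z98 0.17 rect c [ 535. -157.] sz [21. 26.] ang 69.5
bar 25 px [453. 437.] med [0.585 0.275 0.012] z98 0.016 rect c [582. 272.] sz [45. 10.] ang 88.1
black 5491 px [435. 454.] med [ 0.662  0.277 -0.   ] z98 0.003 rect c [535. 260.] sz [400. 370.] ang 90.0
white 501 px [481. 419.] med [0.521 0.278 0.015] z98 0.019 rect c [515. 275.] sz [ 48. 128.] ang 80.0
white 553 px [543. 449.] med [0.482 0.389 0.016] z98 0.02 rect c [479. 386.] sz [ 44. 120.] ang 84.0
ball 26 px [483. 289.] med [ 0.527 -0.16   0.168] z98 0.173 rect c [ 530. -161.] sz [22. 19.] ang 1.9
ball 26 px [595. 301.] med [ 0.497 -0.387  0.166] z98 0.174 rect c [ 500. -390.] sz [17. 22.] ang 0.2
ball 22 px [539. 328.] med [ 0.446 -0.271  0.168] z98 0.173 rect c [ 448. -271.] sz [19. 16.] ang 89.1
black 3587 px [309. 278.] med [0.656 0.203 0.   ] z98 0.007 rect c [535. 260.] sz [370. 400.] ang 0.0
white 319 px [280. 313.] med [0.519 0.279 0.016] z98 0.023 rect c [520. 281.] sz [ 39. 117.] ang 81.7
white 249 px [232. 329.] med [0.489 0.386 0.017] z98 0.023 rect c [478. 390.] sz [ 36. 121.] ang 85.0
t 39.05 p [429.6 398.  159.2] yaw -6.1 F [0.6 0.1 0.3] w 58.0 gf 0.0 q [ 0.63  0.19  1.78  0.    1.15 -0.84]
420,0,200,-1.7 -> [-0.0405, -0.4961, -0.051] -0.0363
420,0,34,-1.7 -> [-0.0405, -0.4961, 0.1565] -0.0363
```

View pics/s24.png

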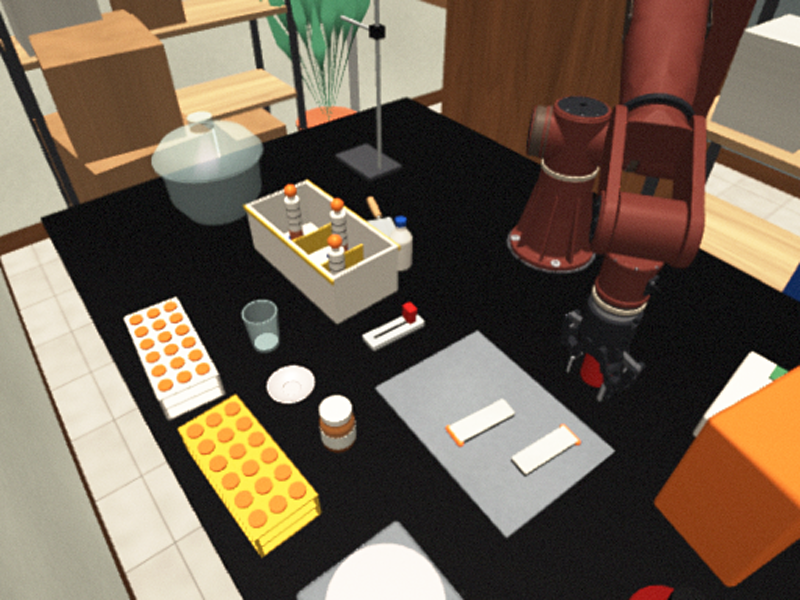

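The picture shows both tiles flat with white faces up on the mat, at (480,422) and (546,450). All three cylinders are upright, and the switch is still off at (410,312). Now for the final switch push.

>>> jog_arm(
  motion=[
    [1,[0,-0.06,-0.03],0],
    [1,[-0.01,-0.12,-0.05],-0.0363],
    [1,[-0.02,-0.18,-0.05],-0.0363],
    [1,[-0.03,-0.24,-0.05],-0.0363],
    [1,[-0.035,-0.3,-0.05],-0.0363],
    [1,[-0.0405,-0.36,-0.05],-0.0363],
    [1,[-0.0405,-0.42,-0.05],-0.0363],
    [1,[-0.0405,-0.48,-0.05],-0.0363],
  ],
)

```text
t: 39.85
ee_pos: [0.4156, 0.0068, 0.1895]
tool_rot: [0.001, 0.015, 1.0, -0.0]
contact_force: [1.6, -0.5, -0.9]
grip_width: -0.003
gripper_force: 0.0
```

```bash
python3 go.py 418,1,200,-1.7 418,1,34,-1.7
```

```text
t 39.85 p [415.6   6.8 189.5] yaw -1.7 F [ 1.6 -0.5 -0.9] w -0.3 gf 0.0 q [-0.15 -0.21  2.13 -0.    1.23 -1.69]
418,1,200,-1.7 -> [-0.0032, -0.0072, -0.0131] 0.0001
418,1,34,-1.7 -> [-0.0032, -0.0072, 0.1944] 0.0001
```

>>> jog_arm(
  motion=[
    [1,[0,-0.005,0],0],
    [1,[0,-0.005,0.02],0],
    [1,[0,-0.005,0.07],0],
    [1,[0,-0.005,0.12],0],
    [1,[0,-0.005,0.17],0],
    [1,[0,-0.005,0.19],0],
    [1,[0,-0.005,0.194],0],
    [1,[0,-0.005,0.194],0],
  ],
)

```text
t: 40.65
ee_pos: [0.4159, 0.0052, 0.0334]
tool_rot: [-0.0, 0.015, 1.0, 0.0]
contact_force: [-0.4, -0.0, 0.1]
grip_width: 0.003
gripper_force: 0.0
```

```bash
python3 go.py 519,-1,34,-1.7
```

```text
t 40.65 p [415.9   5.2  33.4] yaw -1.7 F [-0.4 -0.   0.1] w 0.3 gf 0.0 q [-0.16  0.06  2.22  0.    0.86 -1.7 ]
519,-1,34,-1.7 -> [-0.129, -0.004, -0.0008] 0.0003
```

>>> jog_arm(
  motion=[
    [1,[-0.02,-0.002,0],0],
    [1,[-0.04,-0.004,0],0],
    [1,[-0.06,-0.004,0],0],
    [1,[-0.08,-0.004,0],0],
    [1,[-0.1,-0.004,0],0],
    [1,[-0.115,-0.004,0],0],
    [1,[-0.125,-0.004,0],0],
    [1,[-0.129,-0.004,0],0],
  ],
)

```text
t: 41.45
ee_pos: [0.5202, -0.0016, 0.0343]
tool_rot: [0.001, 0.015, 1.0, -0.0]
contact_force: [-1.2, -0.6, 0.5]
grip_width: -0.006
gripper_force: 0.8
```

>>> jog_arm(
  motion=[
    [1,[-0.001,0,0],0],
    [1,[-0.002,0,0],0],
    [1,[-0.003,0,0],0],
    [1,[-0.004,0,0],0],
    [1,[-0.005,0,0],0],
    [1,[-0.006,0,0],0],
    [1,[-0.006,0,0],0],
    [1,[-0.006,0,0],0],
  ],
)

```text
t: 42.25
ee_pos: [0.5209, -0.0016, 0.0325]
tool_rot: [-0.003, 0.015, 1.0, 0.0]
contact_force: [-6.7, -0.6, 4.3]
grip_width: -0.002
gripper_force: 3.3
```

```bash
python3 go.py
```

```text
t 42.25 p [520.9  -1.6  32.5] yaw -1.7 F [-6.7 -0.6  4.3] w -0.2 gf 3.3 q [-0.14  0.27  1.98 -0.    0.9  -1.68]
```

At the on stop: 6.7 N, at the predicted 521 mm. Backing off, rising, and checking.

>>> jog_arm(
  motion=[
    [1,[0.015,0,0],0],
    [1,[0.03,0,0],0],
    [1,[0.03,0,-0.03],0],
    [1,[0.03,0,-0.08],0],
    [1,[0.05,0,-0.14],0],
    [1,[0.08,0,-0.2],0],
    [1,[0.1,0,-0.24],0],
    [1,[0.1,0,-0.24],0],
  ],
)

```text
t: 43.05
ee_pos: [0.4456, 0.0003, 0.2313]
tool_rot: [0.006, 0.015, 1.0, -0.001]
contact_force: [0.8, 0.1, -0.0]
grip_width: 0.003
gripper_force: 0.0
```

```bash
python3 - <<'E'
from h import *; d=grab('scene','s30');P=cloud(d);X,Y,Z=P[...,0],P[...,1],P[...,2];f=d['frame'].astype(int)
m=(f[...,0]>120)&(f[...,1]<60)&(abs(Y)<.05)&(X>.4)&(X<.6)&(Z>.02)&(Z<.07)
print(m.sum(),np.percentile(P[m],[2,50,98],axis=0).round(3))
E
python3 m.py s30|grep -E 'bar|white|ball';python3 go.py
```

```text
68 [[ 0.536 -0.015  0.022]
 [ 0.548  0.004  0.052]
 [ 0.553  0.012  0.057]]
ball 40 px [290. 191.] med [ 0.51  -0.382  0.159] z98 0.168 rect c [ 508. -383.] sz [14. 26.] ang 64.5
ball 44 px [337. 204.] med [ 0.457 -0.265  0.162] z98 0.171 rect c [ 456. -268.] sz [20. 23.] ang 31.7
ball 53 px [334. 241.] med [ 0.538 -0.153  0.163] z98 0.171 rect c [ 535. -157.] sz [24. 23.] ang 1.1
bar 27 px [453. 437.] med [0.585 0.274 0.011] z98 0.014 rect c [585. 273.] sz [11. 42.] ang 8.8
bar 8 px [550. 434.] med [0.45  0.376 0.014] z98 0.016 rect c [448. 376.] sz [11.  5.] ang 10.5
white 496 px [481. 419.] med [0.522 0.278 0.015] z98 0.018 rect c [516. 276.] sz [ 47. 131.] ang 80.4
white 541 px [516. 443.] med [0.509 0.352 0.015] z98 0.018 rect c [507. 349.] sz [ 45. 121.] ang 88.2
t 43.1 p [4.448e+02 4.000e-01 2.283e+02] yaw -1.7 F [-0.1  0.   0.3] w 0.1 gf 0.0 q [-0.16 -0.19  2.03  0.    1.29 -1.7 ]
```

View pics/s30.png

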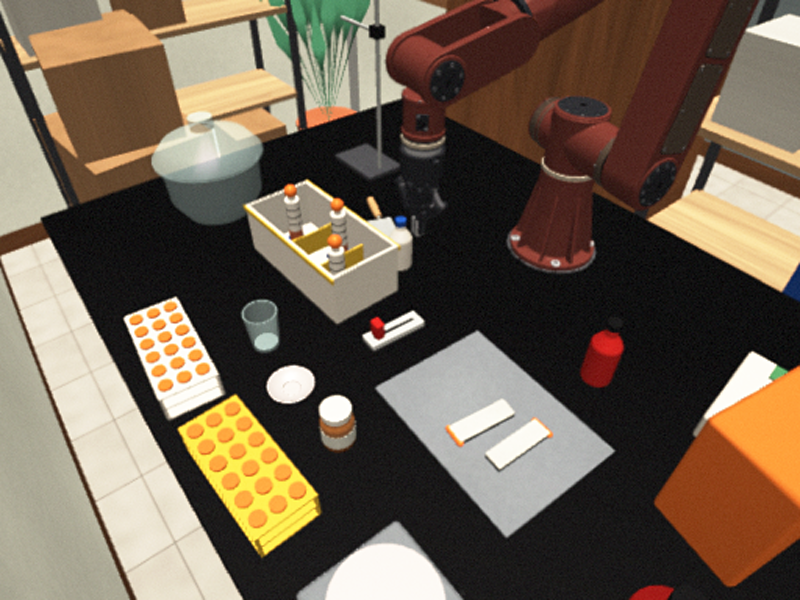

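The picture shows the switch at its far (on) end at (377,328), about 80 mm from the off reading. The cylinders are upright. Tile A was knocked aside but still lies flat on the mat with its white face up.

```bash
python3 -c "
from plant import ctrl; print(ctrl.close_job())"
```

```text
the job is handed in; nothing more can be done
None
```

The job is done and handed in at about 43 s: switch pushed off first, all three cylinders stood upright in the tub, both tiles flat on the mat white face up, then the switch pushed fully on.

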